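Pack the valuables drawer and lock it

ROBOT

A 6-joint arm with a two-finger parallel gripper is mounted at the origin on the work surface. World frame = base frame: x ahead of the robot, y to its left, z up, the work surface at z = 0. Lengths are in m, angles in rad, forces in N, time in s.
With the tool pointing down it reaches from about 0.375 to 0.75 m from the base axis. Payload 9 kg.
Tool frame: the origin (TCP) lies on the centre line of the jaws, within the pads' length; the fingertips stand 19 mm ahead of it and the grasp point (between the pads) is the TCP; y points along the fingers, x is the direction in which the jaws open and shut, and the axes are right-handed (so a half turn about y gives the same grasp; the last joint's range is limited). The gripper opens to 85 mm and grips with 20 to 120 N. Pads are 22 mm wide; open, the fingers measure 114 mm over their backs; the gripper's body (76 mm by 85 mm) begins 54 mm behind the grasp point. The pads swing forward as they close: fully open they stand 13 mm farther back than shut.
Start: joints at [0.914, 0.104, 0.097, 1.564, 0, 1.353], TCP at [0.255, 0.543, 0.25] pointing down, gripper open.
Joint ranges: [-2.99, 2.99], [-0.84, 1.86], [-1.1, 1.16], [-1.84, 2.11], [-1.51, 1.56], [-3.14, 3.14]. Speed limits (rad/s): [2.22, 2.22, 2.57, 3.14, 3.14, 3.14].

INTERFACE

Orientations are given as a unit quaternion [x, y, z, w].
In Python, from bench import arm, imaging, models gives the robot as it stands. The module is installed in compiled form; this text tells all that it offers.
- The arm moves only by the tool carry_out, never from a script. Its argument "increments" is a list of rows, each an object with "angular": the turn, a rotation vector about the tool's x, y, z in rad, a list of three; "slide": the shift along the tool's x, y, z in mm, a list of three; "claw": the opening, from 0 (shut) to 1 (fully open). A call has 1 to 12 rows; each row shifts and turns the commanded pose from where the row before left it, along the tool's axes as they then stand; what a row does not reach is not made up. A row lasts 1/8 s, in which the tool goes at most 62.5 mm and 10.7 degrees, less where a joint would pass 70% of its speed; a pose out of reach is approached as far as the arm can. A call with a gripper value outside its range is refused whole. The fingers move at their own pace and stop on an object; the grip force is fixed at half the most. Time passes only in rows, so rows that do not move let the fingers close. It gives the time, the measured TCP pose, the force and the opening at its end, in the units of the state.
- arm.get_state(): the state, without advancing time (a new reading comes with each control period).
- imaging.camera(name): name is "scene" or "top"; returns (picture, depth): 420x560x3 uint8, blue, green, red; 420x560 float32, m along the optical axis (not along the pixel's ray), 0 where there is no reading.
- imaging.camera_model(name): a dict with "mtx" (3x3 intrinsics, pixels), "rvec" (rotation vector, rad) and "tvec" (3), from world to camera coordinates, as OpenCV has them. Camera axes: x right, y down, z forward; pixel columns grow to the right and rows downward; lengths in m; the calibration is good to about 2 mm. A picture is of the moment at which its call begins. camera_model takes no time and is no camera call.
- arm.finish_job(): hands the job in, once; it reports no verdict.
Trained networks look in the newest picture that a camera, given by its name, has taken for a name from the list of things; names that differ only in an ending like _2 or _b are one class to them, and where a whole thing is asked for, a point or a joint stands for the part that bears it (a point fixed in the world has none). Each returns a list of dicts, best first, with "p" (0 to 1); they miss things now and then, are a little off and sometimes report something else, mostly with a low value. They report only what shows in the picture. A call takes as long as a camera call. They do not tell look-alikes from the thing itself.
- models.masks_of(camera, label): "pixels" (420x560 bool, what is visible of it) and "centre" ([column, row] in pixels, amid what is visible of it).
- models.pinpoint(camera, label): "centre" ([column, row] in pixels: a listed point, or the origin of a listed thing).
The state is a dict: "time": time; "joint_positions": joint angles; "joint_vel": joint speeds; "joint_efforts": joint torques, N m; "position": TCP position; "tcp_rot": TCP orientation; "contact_force": force on the tool from outside, world axes, zero at the start; "torque": the same for the moment, N m; "finger_gap": finger opening in m.
Only numpy, scipy, OpenCV 4.12 (cv2) and the standard library are available. Lean on these libraries where they do the work, as an engineer would, in place of code of your own. Each camera call takes 0.05 s, during which the arm holds its last target. There are 200 camera calls.

TASK

Lay the glasses case and the wooden comb flat side by side in the open drawer of the valuables box, the case along the clear side and the comb with its handle between the watch cushion and the side lip; lower them in, do not drop them. Then push the drawer fully shut, and last turn the lock wheel on the sloping top until the pointer on its rim stands level with the tall post at the far side, and let go. Do not disturb the dish, the bottle or the clock.

Things in the scene. Friction and masses are not known exactly. Their poses are not given: they have to be found in the camera images.
- safe: Fixed grey wedge-shaped valuables box, 185 mm deep (x), 182 mm wide (y). Origin: centre of its underside, on the ledge, z up; its open front (own -x side, 92.5 mm from the origin) faces the robot. The top slopes up at 30 degrees away from the robot, from 75 mm high at the front to 182 mm at the back. The opening's roof is about 66 mm above the ledge.
- drawer (a joint): How far the drawer is open (m): 0 fully shut, 0.168 fully open; it starts open and slides along the box's x axis (opens to own -x) with light friction (about 2 N). It stays where it is left. As it starts (0.162 or more) the box's front edge is level with or just behind the drawer's back lip, so the whole floor is open from above.
- drawer_in (a point): Centre of the drawer's inner floor, moves with the drawer, 12 mm above the ledge; axes as the box's (x to the back, z up). Clear floor 160 mm (x) by 146 mm (y); lips 7 mm high, 5 mm thick at both sides and the back; front panel 12 mm thick at -x, top 56 mm above the floor. The case fits along the -y side (centre y -40 mm), the comb along the +y side (its origin y +38 mm), both lengthwise along x.
- cushion (a point): Top of a steel watch on a grey cushion, fixed to the drawer's floor at the front; moves with the drawer, axes as the drawer's. In the drawer_in frame it fills x -80 to -38 mm, y +10 to +40 mm, up to 35 mm high. The comb's handle goes between it and the +y lip, the comb's head at the drawer's back.
- drawer_front (a point): Centre of the outer face of the drawer's front panel, 37 mm above the ledge, moving with the drawer; axes as the box. The panel is 182 mm wide, its face flat from 6 to 68 mm above the ledge. Push here to box +x to shut.
- wheel (a joint): Angle of the lock wheel (rad): 0 when its pointer stands at the tall post at the far (upper) side, positive counter-clockwise seen from above the slope. Turns stiffly between -1.4 and 1.4, with no stop at the post, and stays where it is left (about 0.05 N m). Starts well to one side, at a positive angle.
- wheel_grip (a point): Middle of the wheel's raised grip bar, on the wheel's axis, 30 mm out from the sloping top. z: along the axis, out of the slope (30 degrees from vertical, towards the robot); x: along the bar, towards the pointer; turns with the wheel. The wheel is a black 90 mm disc, its face 18 mm above the slope; the bar is 64 mm long (x), 16 mm thick (y) and stands from 18 to 42 mm above the slope.
- pointer (a point): Outer upper tip of the wheel's steel pointer fin, 6 mm wide, 58 mm from the wheel's axis, 24 mm above the slope; turns with the wheel. It is in line with the grip bar.
- mark (a point): Middle of the top of the tall steel post (12 x 6 mm, 24 mm tall) fixed on the sloping top 70 mm upslope from the wheel's axis: the locked mark. The flat ticks beside it are only scale lines.
- glasses_case: Black clamshell sunglasses case, shut, 146 mm long (x), 60 mm wide (y), 44 mm high, 80 to 150 g. Origin: centre of its underside, z up. Lies on the ledge on one side of the box, the comb on the other. Either way round will do.
- comb: L-shaped wooden comb lying flat, 140 mm long (x), 62 mm wide (y), 20 mm thick, 50 to 100 g, z up. Origin: centre of that rectangle, on the underside. The toothed head fills x +2 to +70 mm over the full width; the handle, 22 mm wide, runs from x -70 to +2 mm along the +y edge (y +9 to +31 mm). It belongs in the drawer with its axes along those of the drawer.
- comb_head (a point): Middle of the comb's toothed head (comb x +36 mm, y 0, z +10 mm).
- comb_neck (a point): A good place to pinch the comb, across the handle close to the head (comb x -18 mm, y +20 mm, z +10 mm).
- coin_dish: Bystander: round white coin dish, 124 mm across, 22 mm high. Origin: centre of its underside.
- lotion: Bystander: white lotion bottle, 60 mm across, 150 mm high. Origin: centre of its underside.
- clock: Bystander: grey table clock, 45 x 90 x 85 mm. Origin: centre of its underside.
Not all that is in view belongs to the job. What is shaped like the glasses_case but blue is not meant. Several things look just like the comb: the one meant starts farthest to the robot's left.

How it is judged:
On the way, in this order (a step that is already met when the one before it is completed fails the run):
1. the case and the comb lie flat in their places in the drawer, let go (x of glasses_case in the frame of drawer_in between -0.012 and 0.012 m and y of glasses_case in the frame of drawer_in between -0.047 and -0.017 m and z of glasses_case in the frame of drawer_in between -0.004 and 0.004 m and x of comb in the frame of drawer_in between -0.014 and 0.014 m and y of comb in the frame of drawer_in between 0.026 and 0.046 m and z of comb in the frame of drawer_in between -0.004 and 0.004 m and x of comb_head in the frame of drawer_in above 0.015 m and angle between each of glasses_case, comb's own z axis and vertical below 0.08 rad and angle between the x axis of each of glasses_case, comb and the x axis of drawer_in, either way round below 0.15 rad and contact force between the fingers and glasses_case below 0.1 N and contact force between the fingers and comb below 0.1 N), for 0.2 s.
2. the drawer is fully shut (value of joint drawer below 0.006 m and x of glasses_case in the frame of drawer_in between -0.012 and 0.012 m and y of glasses_case in the frame of drawer_in between -0.047 and -0.017 m and z of glasses_case in the frame of drawer_in between -0.004 and 0.004 m and x of comb in the frame of drawer_in between -0.014 and 0.014 m and y of comb in the frame of drawer_in between 0.026 and 0.046 m and z of comb in the frame of drawer_in between -0.004 and 0.004 m and x of comb_head in the frame of drawer_in above 0.015 m and angle between each of glasses_case, comb's own z axis and vertical below 0.08 rad and angle between the x axis of each of glasses_case, comb and the x axis of drawer_in, either way round below 0.15 rad), for 0.2 s.
3. the wheel's pointer stands at the tall post (value of joint wheel between -0.12 and 0.12 rad and value of joint drawer below 0.006 m), for 0.2 s.
At the end, for the whole second after the job is handed in: Case (-y side) and comb (+y side, head at the back) lie flat in the drawer (within 4 mm of its floor, lengthwise within 0.15 rad), the drawer is open less than 6 mm, the wheel's pointer is within 0.12 rad of the tall post, all is released and at rest (all of step 1 and all of step 3 and velocity of joint wheel between -0.05 and 0.05 rad/s and linear speed of each of glasses_case, comb below 0.02 m/s); the robot touches nothing.
It fails at once if a bystander is moved more than 20 mm (distance of any of coin_dish, lotion, clock from where it was at the start of the episode above 0.02 m).
It fails at once if the case is dropped: falls faster than 0.8 m/s out of the gripper (linear speed of glasses_case above 0.8 m/s and contact force between the fingers and glasses_case below 0.05 N).
It fails at once if the comb is dropped: falls faster than 0.8 m/s out of the gripper (linear speed of comb above 0.8 m/s and contact force between the fingers and comb below 0.05 N).
It also fails if it takes over 72 s, if anything falls off the work surface, if the arm or the gripper's body presses on something with over 40 N, if the wrist force passes 120 N, or if a joint passes its speed limit or range.

## Working session

There is one attempt and no reset: what is moved stays moved. The work goes in short steps, Python scripts to look and compute and a tool call to move; the robot and the scene stay as the last step left them, time stands still between calls to the robot, and variables do not carry over. Pictures are saved under pics/ and viewed, about 8 in all and at most 12, crops included, and the job is handed in when it is done.

Besides the shell and the picture viewer there is one more tool, called after "Request:" in YAML: its name, and indented under it one key for each argument. carry_out: Moves the arm, as the interface text tells. Its arguments: {"type":"object","properties":{"increments":{"type":"array","items":{"type":"object","properties":{"angular":{"type":"array","items":{"type":"number"}},"slide":{"type":"array","items":{"type":"number"}},"claw":{"type":"number"}}}}},"required":["increments"]}

```bash
mkdir -p pics; cat > h.py <<'E'
import numpy as np, cv2
from bench import arm, imaging, models
from scipy.spatial.transform import Rotation as R
def cam(n):
    m=imaging.camera_model(n); K=np.array(m["mtx"]).reshape(3,3); Rm=cv2.Rodrigues(np.array(m["rvec"],float))[0]; t=np.array(m["tvec"],float).ravel()
    return K,Rm,t
def ray(n,px):
    K,Rm,t=cam(n); d=Rm.T@np.linalg.solve(K,np.array([px[0],px[1],1.])); return -Rm.T@t,d
def atz(n,px,z):
    o,d=ray(n,px); return o+d*(z-o[2])/d[2]
def cloud(n,D):
    K,Rm,t=cam(n); v,u=np.mgrid[:420,:560]; P=np.stack([u,v,np.ones_like(u)],-1)@np.linalg.inv(K).T*D[...,None]
    return (P-t)@Rm
def proj(n,p):
    K,Rm,t=cam(n); q=K@(Rm@np.array(p)+t); return q[:2]/q[2]
E
python3 - <<'E'
from h import *
s=arm.get_state(); print(s)
for n in("top","scene"):
    im,D=imaging.camera(n); cv2.imwrite(f"pics/{n}0.png",im); np.save(f"{n}0.npy",D); C=cloud(n,D)
    K,Rm,t=cam(n); print(n,"cam at",-Rm.T@t,"f",K[0,0])
    for l in["safe","glasses_case","comb","coin_dish","lotion","clock"]:
        for r in models.masks_of(n,l):
            if r["p"]>.3:
                q=C[r["pixels"]&(D>0)]; print(n,l,round(r["p"],2),np.round(r["centre"]),np.round(np.median(q,0),3), np.round(q.max(0),3),np.round(q.min(0),3))
    for l in["comb_neck","comb_head","drawer_in","cushion","drawer_front","wheel_grip","pointer","mark","comb","glasses_case"]:
        print(n,l,[(round(r["p"],2),np.round(r["centre"]).tolist(),np.round(C[int(r["centre"][1]),int(r["centre"][0])],3).tolist()) for r in models.pinpoint(n,l) if r["p"]>.3])
E
```

```text
{'time': 0.0, 'joint_positions': array([9.14333328e-01, 1.04687459e-01, 9.64046458e-02, 1.56386098e+00,
       1.20324661e-05, 1.35310369e+00]), 'joint_vel': array([-0.00169832, -0.00045705, -0.00046868,  0.00028849,  0.00198835,
       -0.00041652]), 'joint_efforts': array([ 1.65544716e-04, -5.56926334e+01,  5.03652692e+01,  1.67232292e-02,
       -4.33075693e-04,  1.42511487e-05]), 'position': array([0.25468351, 0.54291699, 0.24949366]), 'tcp_rot': array([ 0.59698898,  0.3787516 , -0.37965008, -0.59667177]), 'contact_force': array([ 0.214729  , -1.08052068,  0.15069407]), 'torque': array([-0.01208322, -0.01947634,  0.0009162 ]), 'finger_gap': 0.0854436020923581}
top cam at [0.49961679 0.01179378 1.43819089] f 385.3966454826883
top safe 0.76 [277. 197.] [0.638 0.043 0.094] [0.846 0.171 0.192] [ 0.424 -0.067 -0.006]
top glasses_case 0.92 [190. 239.] [0.488 0.352 0.043] [0.559 0.417 0.053] [ 0.417  0.292 -0.007]
top glasses_case 0.71 [140. 248.] [0.451 0.534 0.042] [0.528 0.589 0.052] [ 0.38   0.506 -0.006]
top comb 0.77 [367. 223.] [ 0.555 -0.29   0.018] [ 0.597 -0.242  0.029] [ 0.49
[... 2766 characters left out ...]
 [0.563, -0.284, 0.018])]
scene cushion [(0.7, [330.0, 224.0], [0.442, 0.012, 0.033])]
scene drawer_front [(0.76, [330.0, 223.0], [0.446, 0.015, 0.044])]
scene wheel_grip [(0.51, [282.0, 222.0], [0.705, 0.071, 0.182]), (0.33, [278.0, 228.0], [0.718, 0.069, 0.164])]
scene pointer [(0.79, [277.0, 226.0], [0.718, 0.068, 0.17])]
scene mark [(0.81, [266.0, 221.0], [0.561, -0.184, 0.002]), (0.41, [246.0, 205.0], [0.564, -0.289, 0.02])]
scene comb [(0.72, [234.0, 184.0], [0.483, -0.479, 0.002]), (0.54, [243.0, 208.0], [0.59, -0.272, 0.021])]
scene glasses_case [(0.59, [399.0, 294.0], [0.524, 0.367, 0.014]), (0.56, [468.0, 318.0], [0.5, 0.555, 0.045]), (0.45, [201.0, 217.0], [0.788, -0.224, 0.086])]
```

```bash
python3 - <<'E'
import cv2
im=cv2.imread("pics/top0.png"); cv2.imwrite("pics/topcrop.png",cv2.resize(im[140:290,110:450],None,fx=2.35,fy=2.35,interpolation=cv2.INTER_CUBIC))
E
```

```text
(no output)
```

View pics/topcrop.png

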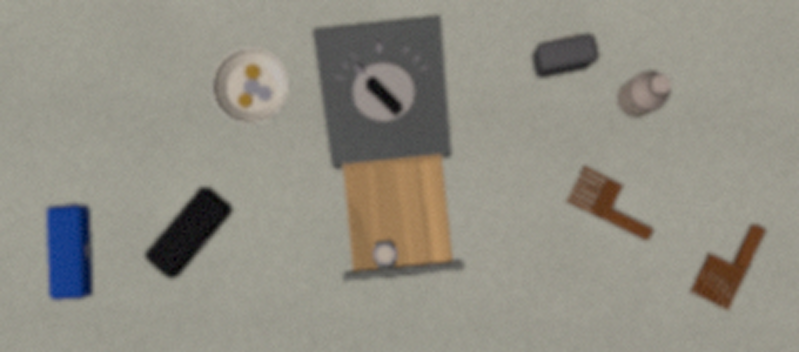

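```bash
cat > fit.py <<'E'
from h import *
from scipy.optimize import minimize
COMB=np.array([[2,-31],[70,-31],[70,31],[-70,31],[-70,9],[2,9]])/1000
CASE=np.array([[-73,-30],[73,-30],[73,30],[-73,30]])/1000
def fitpoly(P,mask,z,x0,S=8):
    m=cv2.resize(mask.astype(np.uint8),None,fx=S/2,fy=S/2,interpolation=cv2.INTER_LINEAR)>0
    ys,xs=np.nonzero(mask); 
    def f(v):
        c,s=np.cos(v[2]),np.sin(v[2]); W=P@np.array([[c,s],[-s,c]])+v[:2]
        q=np.array([proj("top",[*w,z]) for w in W])
        r=np.zeros((420*4,560*4),np.uint8); cv2.fillPoly(r,[np.round((q+.5)*4*16).astype(np.int32)],1,shift=4)
        M=f.M; return 1-(r&M).sum()/(r|M).sum()
    f.M=cv2.resize(mask.astype(np.uint8),None,fx=4,fy=4,interpolation=cv2.INTER_NEAREST)
    b=minimize(f,x0,method="Nelder-Mead",options=dict(initial_simplex=np.array([x0]*4)+np.vstack([np.zeros(3),np.diag([.012,.012,.15])])))
    return np.round(b.x,4),round(1-b.fun,3)
E
python3 - <<'E'
from fit import *
im=cv2.imread("pics/top0.png"); D=np.load("top0.npy"); C=cloud("top",D)
hsv=cv2.cvtColor(im,cv2.COLOR_BGR2HSV)
box=lambda a,b,c,d:(C[...,0]>a)&(C[...,0]<b)&(C[...,1]>c)&(C[...,1]<d)
comb=(hsv[...,1]>110)&box(.48,.63,-.38,-.21)
print("comb",fitpoly(COMB,comb,.018,[.552,-.295,1.1]),comb.sum())
case=(hsv[...,2]<75)&box(.39,.58,.25,.45)
print("case",fitpoly(CASE,case,.03,[.488,.352,-.7]),case.sum())
m=(C[...,2]>.079)&box(.5,.9,-.1,.2)&(D>0)
q=C[m]; print("safe rect",cv2.minAreaRect((q[:,:2]*1000).astype(np.float32)), q[:,2].max())
for zz in (.1,.12,.14,.16): 
    s=q[abs(q[:,2]-zz)<.004]; print(zz,s[:,:2].min(0),s[:,:2].max(0),np.polyfit(s[:,1],s[:,0],1))
p=C[(D>0)&box(.38,.5,-.1,.2)&(C[...,2]>.055)]; print("panel",len(p),p.min(0),p.max(0),np.polyfit(p[:,1],p[:,0],1),p[:,:2].mean(0))
sm=(C[...,2]>.06)&box(.5,.9,-.1,.2); 
dr=(hsv[...,1]>70)&box(.4,.65,-.1,.17)
print("wood",cv2.minAreaRect(np.array([atz("top",(u,v),.012)[:2]*1000 for v,u in np.argwhere(dr)],np.float32)))
s0=R.from_quat(arm.get_state()["tcp_rot"]).as_matrix(); print(s0.round(3))
big=im[150:225,235:325]; cv2.imwrite("pics/safe.png",cv2.resize(big,None,fx=6,fy=6,interpolation=cv2.INTER_CUBIC))
E
```

```text
comb (array([ 0.5488, -0.3061,  1.1357]), np.float64(0.476)) 209
case (array([ 0.4863,  0.3565, -0.6798]), np.float64(0.942)) 636
safe rect ((700.0618896484375, 53.37939453125), (188.75308227539062, 182.2537841796875), 7.464426040649414) 0.1921219158984721
0.1 [ 0.62634872 -0.04391383] [0.67177703 0.13813895] [-0.1180988   0.65444467]
0.12 [ 0.65550771 -0.03856298] [0.71026793 0.14062875] [-0.13043328  0.68918602]
0.14 [ 0.66783475 -0.03394162] [0.74190941 0.14316391] [-0.14269301  0.71239647]
0.16 [ 0.66328522 -0.02904388] [0.77521033 0.14885838] [-0.07133007  0.74122546]
panel 186 [ 0.42376274 -0.07031198  0.0559022 ] [0.45298801 0.10946729 0.07563033] [-0.12697135  0.44099158] [0.43841353 0.02030417]
wood ((637.444091796875, 46.101806640625), (1552.5430908203125, 2135.23681640625), 1.6612528562545776)
[[ 0.425  0.    -0.905]
 [ 0.905  0.     0.425]
 [ 0.    -1.    -0.   ]]
```

View pics/safe.png

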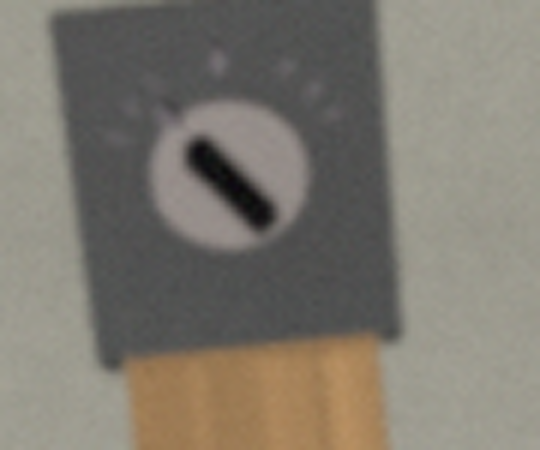

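```bash
cat >> h.py <<'E'
def plan(x,y,z,yaw,flip=True):
    s=arm.get_state(); M=R.from_quat(s["tcp_rot"]).as_matrix(); T=np.array([[np.cos(yaw),0,-np.sin(yaw)],[np.sin(yaw),0,np.cos(yaw)],[0,-1,0]])
    r=R.from_matrix(M.T@T).as_rotvec(); r2=R.from_matrix(M.T@T@np.diag([-1,1,-1])).as_rotvec()
    d=(np.array([x,y,z])-s["position"])*1000
    print("t",round(s["time"],2),"pos",s["position"].round(4),"gap",round(s["finger_gap"],4),"F",s["contact_force"].round(1),"j",s["joint_positions"].round(2))
    print("rot",r.round(3),"or",r2.round(3),"then slide",(T.T@d).round(1),"before-rot slide",(M.T@d).round(1))
E
python3 - <<'E'
from fit import *
im=cv2.imread("pics/top0.png"); D=np.load("top0.npy"); C=cloud("top",D)
f=im.astype(float); rb=(f[...,2]-f[...,0])
sub=rb[195:260,340:400]; print(np.percentile(sub,[5,50,80,90,95,99]))
for th in(15,25,35):
    m=np.zeros((420,560),bool); m[195:262,335:400]=sub_m if False else (rb[195:262,335:400]>th)
    n,l,st,_=cv2.connectedComponentsWithStats(m.astype(np.uint8)); m=l==1+st[1:,4].argmax()
    print(th,m.sum(),fitpoly(COMB,m,.018,[.552,-.305,1.1]))
plan(.487,.355,.12,.891)
E
```

```text
[11.   14.   15.   35.   48.05 69.  ]Traceback (most recent call last):
  File "<stdin>", line 8, in <module>
  File "fit.py", line 14, in fitpoly
    b=minimize(f,x0,method="Nelder-Mead",options=dict(initial_simplex=np.array([x0]*4)+np.vstack([np.zeros(3),np.diag([.012,.012,.15])])))
    res = _minimize_neldermead(fun, x0, args, callback, bounds=bounds,
                               **options)
    fxcc = func(xcc)
    fx = function(np.copy(x), *(wrapper_args + args))
  File "fit.py", line 10, in f
    q=np.array([proj("top",[*w,z]) for w in W])
                ~~~~^^^^^^^^^^^^^^
  File "h.py", line 15, in proj
    K,Rm,t=cam(n); q=K@(Rm@np.array(p)+t); return q[:2]/q[2]
           ~~~^^^
  File "h.py", line 5, in cam
    m=imaging.camera_model(n); K=np.array(m["mtx"]).reshape(3,3); Rm=cv2.Rodrigues(np.array(m["rvec"],float))[0]; t=np.array(m["tvec"],float).ravel()
ValueError: time passes only in moves, steps and waits
```

```bash
sed -i 's/^def cam/import functools\n@functools.lru_cache\ndef cam/' h.py
python3 - <<'E'
from fit import *
im=cv2.imread("pics/top0.png"); D=np.load("top0.npy"); C=cloud("top",D)
f=im.astype(float); rb=(f[...,2]-f[...,0])
for th in(22,28,35):
    m=np.zeros((420,560),bool); m[195:262,335:400]=rb[195:262,335:400]>th
    n,l,st,_=cv2.connectedComponentsWithStats(m.astype(np.uint8)); m=l==1+st[1:,4].argmax()
    print(th,m.sum(),fitpoly(COMB,m,.018,[.552,-.305,1.1]))
plan(.487,.355,.12,.891)
v=imaging.camera("top")[0]; cv2.imwrite("pics/c.png",np.hstack([cv2.resize(v[200:255,340:400],None,fx=6,fy=6,interpolation=2),cv2.resize(v[210:265,165:225],None,fx=6,fy=6,interpolation=2)]))
E
```

```text
22 463 (array([ 0.5484, -0.3074,  1.1332]), np.float64(0.937))
28 426 (array([ 0.5485, -0.3079,  1.1291]), np.float64(0.929))
35 382 (array([ 0.5479, -0.3078,  1.1344]), np.float64(0.865))
t 1.7 pos [0.2549 0.5432 0.2503] gap 0.0856 F [ 0.1  0.1 -0.1] j [0.91 0.1  0.1  1.56 0.   1.35]
rot [0.    0.241 0.   ] or [ 0.    -2.901 -0.   ] then slide [  -0.5  130.3 -298.8] before-rot slide [ -71.8  130.3 -290. ]
```

View pics/c.png

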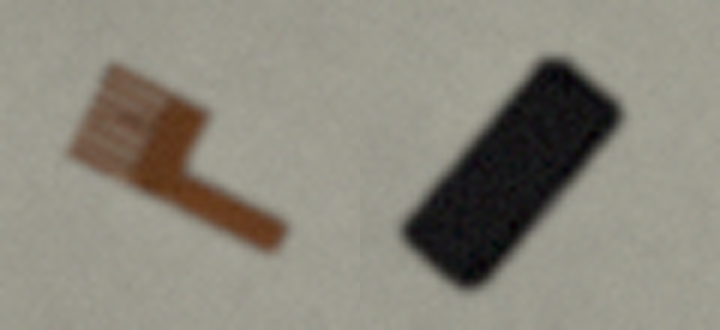

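The candidates, by top-camera pixel:

| Thing wanted | Chosen | Rejected |
|---|---|---|
| Case | Black, (190,239) | Blue, (140,248) |
| Comb | (370,225), farther to the robot's left | (416,252) |

The crop confirms both choices. The comb's handle lies along its +y edge, as described.

Request:
carry_out:
  increments:
    - {"angular":[0,0.12,0],"claw":1}
    - {"angular":[0,0.121,0],"claw":1}
    - {"slide":[0,10,-40],"claw":1}
    - {"slide":[0,10,-40],"claw":1}
    - {"slide":[0,10,-40],"claw":1}
    - {"slide":[0,15,-40],"claw":1}
    - {"slide":[0,15,-40],"claw":1}
    - {"slide":[0,20,-40],"claw":1}
    - {"slide":[0,20,-40],"claw":1}
    - {"slide":[0,20,-19],"claw":1}
    - {"claw":1}
    - {"claw":1}

```text
invalid input
```

```bash
python3 -c "
from h import *
plan(.487,.355,.036,.891)"
```

```text
t 1.75 pos [0.2549 0.5432 0.2504] gap 0.0851 F [-1.1  1.   0.4] j [0.91 0.1  0.1  1.56 0.   1.35]
rot [0.    0.241 0.   ] or [ 0.    -2.901 -0.   ] then slide [  -0.5  214.4 -298.8] before-rot slide [ -71.8  214.4 -290. ]
```

Request:
carry_out:
  increments:
    - {"angular":[0,0.12,0],"slide":[0,0,0],"claw":1}
    - {"angular":[0,0.121,0],"slide":[0,0,0],"claw":1}
    - {"angular":[0,0,0],"slide":[0,10,-40],"claw":1}
    - {"angular":[0,0,0],"slide":[0,10,-40],"claw":1}
    - {"angular":[0,0,0],"slide":[0,10,-40],"claw":1}
    - {"angular":[0,0,0],"slide":[0,15,-40],"claw":1}
    - {"angular":[0,0,0],"slide":[0,15,-40],"claw":1}
    - {"angular":[0,0,0],"slide":[0,20,-40],"claw":1}
    - {"angular":[0,0,0],"slide":[0,20,-40],"claw":1}
    - {"angular":[0,0,0],"slide":[0,20,-19],"claw":1}
    - {"angular":[0,0,0],"slide":[0,0,0],"claw":1}

```text
time: 3.12
position: [0.487, 0.3542, 0.1283]
tcp_rot: [-0.638, -0.303, 0.305, 0.638]
contact_force: [-0.5, 0.2, -0.4]
finger_gap: 0.0855
```

```bash
python3 -c "
from h import *
plan(.487,.355,.036,.891)"
```

```text
t 3.12 pos [0.487  0.3542 0.1283] gap 0.0855 F [-0.5  0.2 -0.4] j [ 0.41  0.13 -0.1   1.35  0.    1.09]
rot [-0.002 -0.002 -0.003] or [ 4.00e-03  3.14e+00 -3.00e-03] then slide [ 0.6 92.3  0.4] before-rot slide [ 0.9 92.3  0.3]
```

Request:
carry_out:
  increments:
    - {"angular":[0,0,0],"slide":[0.5,30,0],"claw":1}
    - {"angular":[0,0,0],"slide":[0,30,0],"claw":1}
    - {"angular":[0,0,0],"slide":[0,20,0],"claw":1}
    - {"angular":[0,0,0],"slide":[0,14,0],"claw":1}
    - {"angular":[0,0,0],"slide":[0,0,0],"claw":0.5}
    - {"angular":[0,0,0],"slide":[0,0,0],"claw":0.5}
    - {"angular":[0,0,0],"slide":[0,0,0],"claw":0.5}
    - {"angular":[0,0,0],"slide":[0,0,0],"claw":0.5}
    - {"angular":[0,0,0],"slide":[0,0,0],"claw":0.5}

```text
time: 4.25
position: [0.4885, 0.356, 0.0374]
tcp_rot: [-0.638, -0.305, 0.304, 0.638]
contact_force: [-0.5, -0.3, 5.8]
finger_gap: 0.059
```

```bash
python3 -c "
from h import *
plan(.487,.355,.134,.891)"
```

```text
t 4.25 pos [0.4885 0.356  0.0374] gap 0.059 F [-0.5 -0.3  5.8] j [ 0.41  0.19 -0.2   1.18  0.    1.09]
rot [ 0.001 -0.     0.002] or [-3.000e-03  3.142e+00  1.000e-03] then slide [ -1.7 -96.6   0.5] before-rot slide [ -1.5 -96.6   0.5]
```

Request:
carry_out:
  increments:
    - {"angular":[0,0,0],"slide":[0,-15,0],"claw":0.5}
    - {"angular":[0,0,0],"slide":[0,-35,0],"claw":0.5}
    - {"angular":[0,0,0],"slide":[0,-40,0],"claw":0.5}
    - {"angular":[0,0,0],"slide":[0,-40,0],"claw":0.5}
    - {"angular":[0,-0.135,0],"slide":[0,0,0],"claw":0.5}
    - {"angular":[0,-0.135,0],"slide":[0,0,0],"claw":0.5}
    - {"angular":[0,-0.135,0],"slide":[0,0,0],"claw":0.5}
    - {"angular":[0,-0.135,0],"slide":[0,0,0],"claw":0.5}
    - {"angular":[0,-0.135,0],"slide":[0,0,0],"claw":0.5}
    - {"angular":[0,-0.133,0],"slide":[0,0,0],"claw":0.5}
    - {"angular":[0,0,0],"slide":[0,0,0],"claw":0.5}

```text
time: 5.62
position: [0.4877, 0.3556, 0.1669]
tcp_rot: [0.467, 0.531, -0.531, -0.467]
contact_force: [0.0, 0.6, -0.5]
finger_gap: 0.059
```

```bash
python3 -c "
from h import *
plan(.5284,-.0054,.150,1.699)"
```

```text
t 5.62 pos [0.4877 0.3556 0.1669] gap 0.059 F [ 0.   0.6 -0.5] j [ 0.41  0.11 -0.04  1.41  0.    0.29]
rot [ 0.    -0.001  0.   ] or [-0.     3.141  0.   ] then slide [-363.2   16.9    5.8] before-rot slide [-363.2   16.9    5.5]
```

```bash
python3 -c "
from h import *
im,D=imaging.camera('top'); C=cloud('top',D)
s=arm.get_state(); p=s['position']; yaw=1.699-np.pi/2
q=C-p; c,sn=np.cos(yaw),np.sin(yaw); X=q[...,0]*c+q[...,1]*sn; Y=-q[...,0]*sn+q[...,1]*c
g=im.max(2)<80
for zlo,zhi in((-.06,-.0),(0.,.03),(.03,.08)):
  m=(abs(X)<.12)&(abs(Y)<.08)&(q[...,2]>zlo)&(q[...,2]<zhi)&(D>0)
  if m.sum(): print(zlo,m.sum(),'X',np.percentile(X[m],[1,50,99]).round(4),X[m].min().round(4),X[m].max().round(4),'Y',np.percentile(Y[m],[1,99]).round(4))
u,v=proj('top',p).astype(int); cv2.imwrite('pics/d.png',cv2.resize(im[v-50:v+50,u-60:u+60],None,fx=6,fy=6,interpolation=2))
"
```

```text
-0.06 95 X [-0.0723 -0.0126  0.0718] -0.0725 0.0726 Y [-0.0309  0.0295]
0.0 473 X [-0.0704 -0.0217  0.0711] -0.0718 0.0724 Y [-0.0294  0.0267]
0.03 51 X [-0.0154 -0.0031  0.0167] -0.0156 0.0168 Y [-0.0664 -0.0247]
```

View pics/d.png

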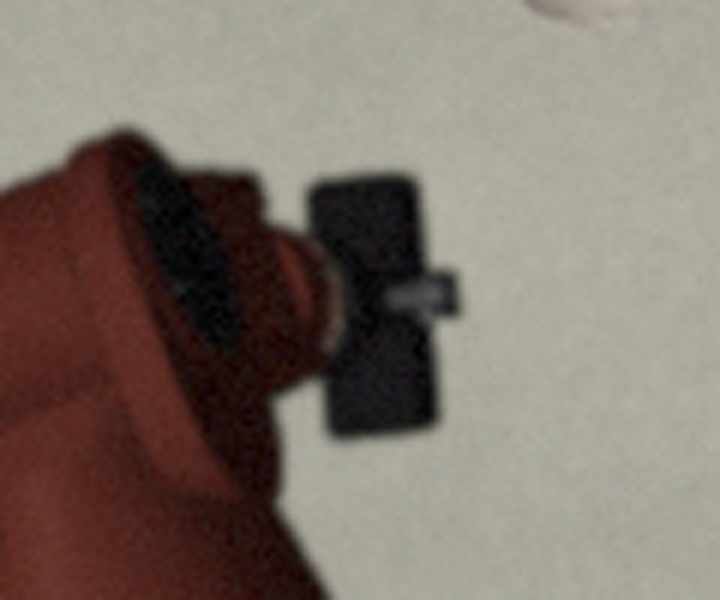

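The picture shows the case in the jaws, centred on the tool to within 1 mm and square to it. Next I carry it over the drawer.

Request:
carry_out:
  increments:
    - {"angular":[0,0,0],"slide":[-25,0,1],"claw":0.5}
    - {"angular":[0,0,0],"slide":[-45,0,1],"claw":0.5}
    - {"angular":[0,0,0],"slide":[-45,0,1],"claw":0.5}
    - {"angular":[0,0,0],"slide":[-45,0,1],"claw":0.5}
    - {"angular":[0,0,0],"slide":[-45,0,1],"claw":0.5}
    - {"angular":[0,0,0],"slide":[-45,0,1],"claw":0.5}
    - {"angular":[0,0,0],"slide":[-45,0,0],"claw":0.5}
    - {"angular":[0,0,0],"slide":[-43,10,0],"claw":0.5}
    - {"angular":[0,0,0],"slide":[-25,20,0],"claw":0.5}
    - {"angular":[0,0,0],"slide":[0,20,0],"claw":0.5}
    - {"angular":[0,0,0],"slide":[0,0,0],"claw":0.5}

```text
time: 7.05
position: [0.5269, -0.0043, 0.1146]
tcp_rot: [-0.466, -0.53, 0.531, 0.468]
contact_force: [0.3, -0.0, -0.7]
finger_gap: 0.0588
```

```bash
python3 -c "
from h import *
plan(.5284,-.0054,.0505,1.699)
im,D=imaging.camera('scene'); im2,_=imaging.camera('top')
u,v=proj('scene',[.53,.02,.05]).astype(int);cv2.imwrite('pics/e.png',np.hstack([cv2.resize(im[v-60:v+60,u-65:u+65],None,fx=3,fy=3,interpolation=2),cv2.resize(im2[185:275,230:327],(390,360),interpolation=2)]))
"
```

```text
t 7.05 pos [ 0.5269 -0.0043  0.1146] gap 0.0588 F [ 0.3 -0.  -0.7] j [-0.26 -0.1  -0.35  1.32  0.   -0.38]
rot [-0.003 -0.001  0.002] or [-3.00e-03  3.14e+00 -5.00e-03] then slide [-1.3 64.1 -1.4] before-rot slide [-1.4 64.1 -1.5]
```

View pics/e.png

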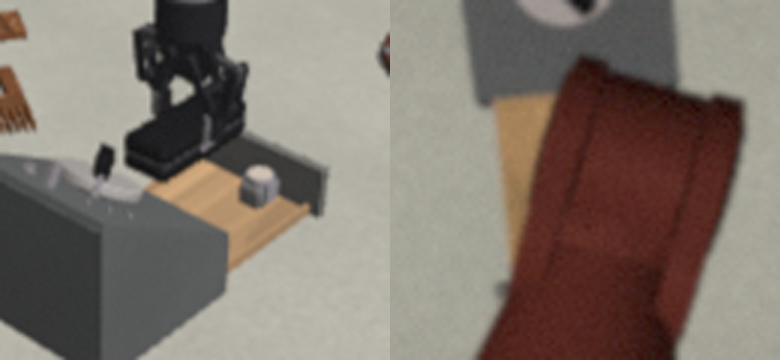

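The case hangs over the clear -y half of the drawer and is lined up with it. I lower it now.

Request:
carry_out:
  increments:
    - {"angular":[0,0,0],"slide":[-1,20,-1],"claw":0.5}
    - {"angular":[0,0,0],"slide":[0,18,0],"claw":0.5}
    - {"angular":[0,0,0],"slide":[0,12,0],"claw":0.5}
    - {"angular":[0,0,0],"slide":[0,6,0],"claw":0.5}
    - {"angular":[0,0,0],"slide":[0,4,0],"claw":0.5}
    - {"angular":[0,0,0],"slide":[0,0,0],"claw":0.5}
    - {"angular":[0,0,0],"slide":[0,0,0],"claw":0.5}

```text
time: 8.02
position: [0.5297, -0.0061, 0.0568]
tcp_rot: [0.467, 0.531, -0.531, -0.467]
contact_force: [0.6, 0.3, -0.5]
finger_gap: 0.0589
```

```bash
python3 -c "
from h import *
plan(.5284,-.0054,.0505,1.699)
"
```

```text
t 8.03 pos [ 0.5297 -0.0061  0.0568] gap 0.0589 F [ 0.6  0.3 -0.5] j [-0.26 -0.05 -0.42  1.21  0.   -0.39]
rot [ 0.001 -0.    -0.   ] or [0.000e+00 3.142e+00 1.000e-03] then slide [0.9 6.3 1.2] before-rot slide [0.9 6.3 1.2]
```

Request:
carry_out:
  increments:
    - {"angular":[0,0,0],"slide":[0,3,0],"claw":0.5}
    - {"angular":[0,0,0],"slide":[0,2,0],"claw":0.5}
    - {"angular":[0,0,0],"slide":[0,1.5,0],"claw":0.5}
    - {"angular":[0,0,0],"slide":[0,0,0],"claw":0.5}
    - {"angular":[0,0,0],"slide":[0,0,0],"claw":0.5}

```text
time: 8.65
position: [0.5294, -0.006, 0.0498]
tcp_rot: [0.467, 0.531, -0.531, -0.467]
contact_force: [0.3, -0.6, -1.9]
finger_gap: 0.0586
```

Request:
carry_out:
  increments:
    - {"angular":[0,0,0],"slide":[0,0,0],"claw":0.75}
    - {"angular":[0,0,0],"slide":[0,0,0],"claw":0.85}
    - {"angular":[0,0,0],"slide":[0,0,0],"claw":0.9}
    - {"angular":[0,0,0],"slide":[0,0,0],"claw":0.9}
    - {"angular":[0,0,0],"slide":[0,-15,0],"claw":0.9}
    - {"angular":[0,0,0],"slide":[0,-30,0],"claw":0.9}
    - {"angular":[0,0,0],"slide":[0,-40,0],"claw":0.9}
    - {"angular":[0,0,0],"slide":[0,-40,0],"claw":0.9}
    - {"angular":[0,0,0],"slide":[-40,0,0],"claw":0.9}
    - {"angular":[0,0,0],"slide":[-50,0,0],"claw":0.9}
    - {"angular":[0,0,0],"slide":[-50,0,0],"claw":0.9}
    - {"angular":[0,0,0],"slide":[-50,0,0],"claw":0.9}

```text
time: 10.15
position: [0.5539, -0.1962, 0.1762]
tcp_rot: [0.467, 0.531, -0.531, -0.466]
contact_force: [-0.3, 0.5, 0.9]
finger_gap: 0.0767
```

```bash
python3 - <<'E'
from fit import *
im,D=imaging.camera("top"); C=cloud("top",D); cv2.imwrite("pics/t2.png",im)
p=C[(D>0)&(C[...,0]>.38)&(C[...,0]<.48)&(C[...,1]>-.1)&(C[...,1]<.13)&(C[...,2]>.057)&(C[...,2]<.085)]; print("panel",len(p),p[:,1].min(),p[:,1].max(),np.polyfit(p[:,1],p[:,0],1),p[:,:2].mean(0))
m=(im.max(2)<70)&(C[...,0]>.44)&(C[...,0]<.62)&(C[...,1]>-.06)&(C[...,1]<.04)&(C[...,2]>.03)
n,l,st,_=cv2.connectedComponentsWithStats(m.astype(np.uint8)); m=l==1+st[1:,4].argmax(); print(m.sum(),st[:,4])
print("case",fitpoly(CASE,m,.042,[.5284,-.0054,.128]))
q=C[m]; print(np.median(q,0),cv2.minAreaRect((q[:,:2]*1000).astype(np.float32)))
# neck target
c,s=np.cos(1.1325),np.sin(1.1325); N=np.array([.5484,-.3075])+[-.018*c-.020*s,-.018*s+.02*c]; print("neck",N)
plan(*N,.12,1.1325+np.pi/2); plan(*N,.12,1.1325-np.pi/2)
E
```

```text
panel 214 -0.07039825570916965 0.1094686712542873 [-0.17439369  0.44601038] [0.44317023 0.01628587]
567 [234534      1      1      1      1      1      1      1      1      1
      1      1      1      1      1      1      1      1      1      1
      1      1      1      1    567      1      1      1      1      1
      1      1      1      1      1      1      1      1      1      1
      1      1      1      9      1      1      1      1      1      1
      1      1      1      1      1      1      1      1      1      1
      1      1      1      1      1      1      1      1      1      1
      1      1      1      1      1      1      1      1      1      1
      1      1      1      1      1      1      1      1      1      1
      1      1      1]
case (array([ 0.5297, -0.0046,  0.1461]), np.float64(0.836))
[ 0.52580938 -0.00447653  0.05576972] ((528.0621337890625, -4.803520202636719), (138.68223571777344, 52.80340576171875), 7.746991157531738)
neck [ 0.52265133 -0.31531062]
t 10.2 pos [ 0.5541 -0.2018  0.1758] gap 0.077 F [-2.7 -3.9  0.3] j [-0.57  0.07 -0.08  1.42 -0.   -0.69]
rot [-1.000e-03 -1.008e+00 -4.000e-03] or [ 5.000e-03  2.134e+00 -1.000e-03] then slide [-19.7  55.8 116.2] before-rot slide [-108.5   56.1   45.4]
t 10.2 pos [ 0.5541 -0.2018  0.1758] gap 0.077 F [-2.7 -3.9  0.3] j [-0.57  0.07 -0.08  1.42 -0.   -0.69]
rot [ 5.000e-03  2.134e+00 -1.000e-03] or [-1.000e-03 -1.008e+00 -4.000e-03] then slide [  19.7   55.8 -116.2] before-rot slide [-108.5   56.1   45.4]
```

Request:
carry_out:
  increments:
    - {"angular":[0,-0.144,0],"slide":[0,0,0],"claw":0.6}
    - {"angular":[0,-0.144,0],"slide":[0,0,0],"claw":0.6}
    - {"angular":[0,-0.144,0],"slide":[0,0,0],"claw":0.6}
    - {"angular":[0,-0.144,0],"slide":[0,0,0],"claw":0.6}
    - {"angular":[0,-0.144,0],"slide":[0,0,0],"claw":0.6}
    - {"angular":[0,-0.144,0],"slide":[0,0,0],"claw":0.6}
    - {"angular":[0,-0.144,0],"slide":[0,0,0],"claw":0.6}
    - {"angular":[0,0,0],"slide":[-10,15,40],"claw":0.6}
    - {"angular":[0,0,0],"slide":[-10,20,40],"claw":0.6}
    - {"angular":[0,0,0],"slide":[0,20,36],"claw":0.6}
    - {"angular":[0,0,0],"slide":[0,0,0],"claw":0.6}
    - {"angular":[0,0,0],"slide":[0,0,0],"claw":0.6}

```text
time: 11.7
position: [0.5233, -0.308, 0.1209]
tcp_rot: [-0.153, -0.69, 0.69, 0.152]
contact_force: [0.2, 0.2, 1.0]
finger_gap: 0.0511
```

```bash
python3 - <<'E'
from h import *
plan(.5227,-.3153,.029,1.1325+np.pi/2)
im,D=imaging.camera('scene')
u,v=proj('scene',[.53,-.31,.03]).astype(int);cv2.imwrite('pics/f.png',cv2.resize(im[v-45:v+45,u-60:u+60],None,fx=5,fy=5,interpolation=2))
E
```

```text
t 11.7 pos [ 0.5233 -0.308   0.1209] gap 0.0511 F [0.2 0.2 1. ] j [-0.75  0.14 -0.1   1.33  0.   -1.88]
rot [ 0.     0.004 -0.001] or [-1.000e-03 -3.138e+00 -0.000e+00] then slide [-2.6 91.9  6.9] before-rot slide [-2.5 91.9  6.9]
```

View pics/f.png

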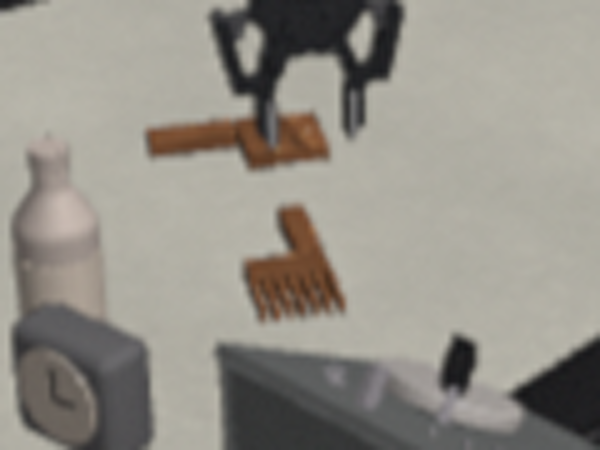

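The fingers straddle the line of the near comb's handle, and the other comb lies behind it. I go down with a small correction.

Request:
carry_out:
  increments:
    - {"angular":[0,0,0],"slide":[-2.5,30,7],"claw":0.6}
    - {"angular":[0,0,0],"slide":[0,30,0],"claw":0.6}
    - {"angular":[0,0,0],"slide":[0,22,0],"claw":0.6}
    - {"angular":[0,0,0],"slide":[0,10,0],"claw":0.6}
    - {"angular":[0,0,0],"slide":[0,0,0],"claw":0.6}
    - {"angular":[0,0,0],"slide":[0,0,0],"claw":0.6}

```text
time: 12.5
position: [0.5231, -0.3159, 0.0293]
tcp_rot: [-0.153, -0.69, 0.691, 0.152]
contact_force: [0.2, 0.4, 0.2]
finger_gap: 0.0511
```

```bash
python3 - <<'E'
from h import *
plan(.5227,-.3153,.029,1.1325+np.pi/2)
E
```

```text
t 12.5 pos [ 0.5231 -0.3159  0.0293] gap 0.0511 F [0.2 0.4 0.2] j [-0.76  0.21 -0.19  1.17  0.   -1.89]
rot [-0.001  0.004 -0.002] or [-3.000e-03 -3.138e+00  1.000e-03] then slide [ 0.6  0.3 -0.4] before-rot slide [ 0.6  0.3 -0.4]
```

Close on the neck, then lift.

Request:
carry_out:
  increments:
    - {"angular":[0,0,0],"slide":[0,0,0],"claw":0.1}
    - {"angular":[0,0,0],"slide":[0,0,0],"claw":0.1}
    - {"angular":[0,0,0],"slide":[0,0,0],"claw":0.1}
    - {"angular":[0,0,0],"slide":[0,0,0],"claw":0.1}
    - {"angular":[0,0,0],"slide":[0,0,0],"claw":0.1}
    - {"angular":[0,0,0],"slide":[0,0,0],"claw":0.1}
    - {"angular":[0,0,0],"slide":[0,-15,0],"claw":0.1}
    - {"angular":[0,0,0],"slide":[0,-35,0],"claw":0.1}
    - {"angular":[0,0,0],"slide":[0,-40,0],"claw":0.1}
    - {"angular":[0,0,0],"slide":[0,-30,0],"claw":0.1}
    - {"angular":[0,0,0],"slide":[0,0,0],"claw":0.1}

```text
time: 13.88
position: [0.5235, -0.3167, 0.1516]
tcp_rot: [-0.154, -0.69, 0.691, 0.151]
contact_force: [-0.5, 0.2, -1.1]
finger_gap: 0.0204
```

```bash
python3 - <<'E'
from h import *
plan(.5227,-.3153,.14,1.699)
im,D=imaging.camera('scene'); im2,_=imaging.camera('top')
u,v=proj('scene',[.53,-.31,.1]).astype(int); a,b=proj('top',[.53,-.31,.1]).astype(int)
cv2.imwrite('pics/g.png',np.hstack([cv2.resize(i[y-40:y+40,x-40:x+40],None,fx=5,fy=5,interpolation=2) for i,x,y in((im,u,v),(im2,a,b))]))
E
```

```text
t 13.88 pos [ 0.5235 -0.3167  0.1516] gap 0.0204 F [-0.5  0.2 -1.1] j [-0.76  0.14 -0.05  1.38  0.   -1.89]
rot [ 1.000e-03  1.008e+00 -5.000e-03] or [-6.000e-03 -2.134e+00 -1.000e-03] then slide [ 1.5 11.6  0.6] before-rot slide [ 1.4 11.6 -0.9]
```

View pics/g.png

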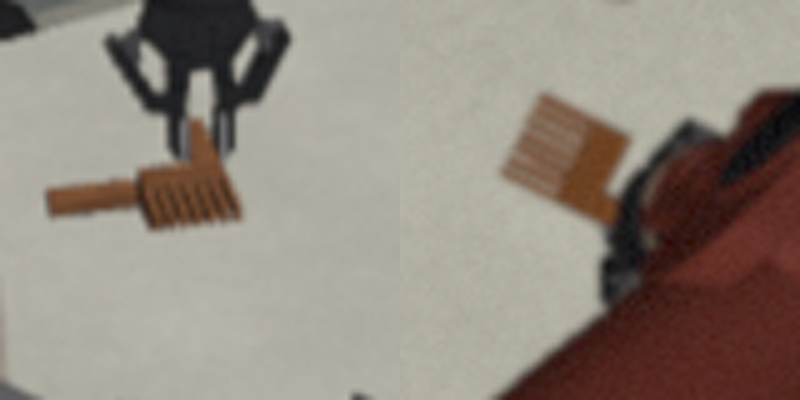

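```bash
python3 - <<'E'
from h import *
im,D=imaging.camera('top'); C=cloud('top',D); s=arm.get_state(); p=s['position']; yaw=1.1325+.004
q=C-p; c,sn=np.cos(yaw),np.sin(yaw); X=q[...,0]*c+q[...,1]*sn; Y=-q[...,0]*sn+q[...,1]*c
f=im.astype(float); m=(f[...,2]-f[...,0]>30)&(abs(q[...,2])<.05)&(abs(X)<.13)&(abs(Y)<.08)&(X>0.01)&(f[...,1]-f[...,0]>8)
print(m.sum(),"X",np.percentile(X[m],[1,99]),"Y",np.percentile(Y[m],[1,99]))
print("plane", np.linalg.lstsq(np.c_[X[m],Y[m],np.ones(m.sum())],q[...,2][m],rcond=None)[0])
plan(.4986,.0855,.14,1.699)
E
```

```text
335 X [0.01369177 0.08582427] Y [-0.04903742  0.01024872]
plane [-0.08251403 -0.00288274 -0.0069621 ]
t 14.03 pos [ 0.5219 -0.3152  0.147 ] gap 0.0202 F [ 0.   0.3 -0.1] j [-0.76  0.14 -0.05  1.38  0.   -1.89]
rot [-0.000e+00  1.008e+00  1.000e-03] or [ 1.000e-03 -2.134e+00  0.000e+00] then slide [400.4   7.  -28.1] before-rot slide [ 189.8    7.4 -353.6]
```

Request:
carry_out:
  increments:
    - {"angular":[0,0.144,0],"slide":[0,0,0],"claw":0.1}
    - {"angular":[0,0.144,0],"slide":[0,0,0],"claw":0.1}
    - {"angular":[0,0.144,0],"slide":[0,0,0],"claw":0.1}
    - {"angular":[0,0.144,0],"slide":[0,0,0],"claw":0.1}
    - {"angular":[0,0.144,0],"slide":[0,0,0],"claw":0.1}
    - {"angular":[0,0.144,0],"slide":[0,0,0],"claw":0.1}
    - {"angular":[0,0.144,0],"slide":[0,0,0],"claw":0.1}
    - {"angular":[0,0,0],"slide":[40,0,0],"claw":0.1}
    - {"angular":[0,0,0],"slide":[40,0,0],"claw":0.1}
    - {"angular":[0,0,0],"slide":[40,0,0],"claw":0.1}
    - {"angular":[0,0,0],"slide":[40,0,0],"claw":0.1}
    - {"angular":[0,0,0],"slide":[40,0,0],"claw":0.1}

```text
time: 15.52
position: [0.4956, -0.1155, 0.1464]
tcp_rot: [-0.466, -0.531, 0.531, 0.468]
contact_force: [0.1, 0.3, -0.4]
finger_gap: 0.0202
```

```bash
python3 - <<'E'
from h import *
plan(.4986,.0855,.14,1.699)
E
```

```text
t 15.53 pos [ 0.4956 -0.1155  0.1464] gap 0.0202 F [ 0.1  0.3 -0.4] j [-0.49 -0.17 -0.36  1.38  0.   -0.61]
rot [-0.002 -0.     0.001] or [-2.000e-03  3.141e+00 -3.000e-03] then slide [199.    6.4 -28.7] before-rot slide [199.    6.6 -28.7]
```

```bash
python3 - <<'E'
from h import *
yaw=.128
for n in("top","scene"):
    im,D=imaging.camera(n); C=cloud(n,D); p=arm.get_state()['position']
    q=C-p; c,sn=np.cos(yaw),np.sin(yaw); X=q[...,0]*c+q[...,1]*sn; Y=-q[...,0]*sn+q[...,1]*c
    f=im.astype(float); m=(f[...,2]-f[...,0]>30)&(q[...,2]<.01)&(q[...,2]>-.035)&(X>0.02)&(X<.095)&(Y<.03)&(Y>-.06)
    for a in np.arange(.02,.09,.01):
        k=m&(X>=a)&(X<a+.01)
        if k.sum(): print(n,round(a,2),k.sum(),np.percentile(q[...,2][k],[50,80]).round(4),X[m].max().round(4))
E
```

```text
top 0.03 1 [-0.0125 -0.0125] 0.0841
top 0.04 4 [-0.0119 -0.0105] 0.0841
top 0.05 12 [-0.012  -0.0104] 0.0841
top 0.06 15 [-0.0116 -0.0095] 0.0841
top 0.07 16 [-0.0126 -0.009 ] 0.0841
top 0.08 11 [-0.0128 -0.01  ] 0.0841
scene 0.02 20 [-0.0085 -0.0078] 0.0913
scene 0.03 36 [-0.0086 -0.007 ] 0.0913
scene 0.04 49 [-0.0113 -0.0077] 0.0913
scene 0.05 30 [-0.012  -0.0101] 0.0913
scene 0.06 32 [-0.0125 -0.0105] 0.0913
scene 0.07 33 [-0.012  -0.0104] 0.0913
scene 0.08 59 [-0.016  -0.0121] 0.0913
```

Request:
carry_out:
  increments:
    - {"angular":[0,0,0],"slide":[40,0,-8],"claw":0.1}
    - {"angular":[0,0,0],"slide":[40,0,-8],"claw":0.1}
    - {"angular":[0,0,0],"slide":[40,0,-8],"claw":0.1}
    - {"angular":[0,0,0],"slide":[40,0,-5],"claw":0.1}
    - {"angular":[0,0,0],"slide":[25,0,0],"claw":0.1}
    - {"angular":[0,0,0],"slide":[14,15,0],"claw":0.1}
    - {"angular":[0,0,0],"slide":[0,20,0],"claw":0.1}
    - {"angular":[0,0,0],"slide":[0,0,0],"claw":0.1}
    - {"angular":[0,0,0],"slide":[0,0,0],"claw":0.1}

```text
time: 16.75
position: [0.5, 0.0834, 0.1127]
tcp_rot: [-0.467, -0.531, 0.531, 0.467]
contact_force: [-0.2, -0.1, -0.2]
finger_gap: 0.0201
```

```bash
python3 - <<'E'
from h import *
plan(.4986,.0855,.041,1.699)
im,D=imaging.camera('scene'); u,v=proj('scene',[.53,.03,.05]).astype(int)
cv2.imwrite('pics/i.png',cv2.resize(im[v-55:v+45,u-65:u+65],None,fx=5,fy=5,interpolation=2))
E
```

```text
t 16.75 pos [0.5    0.0834 0.1127] gap 0.0201 F [-0.2 -0.1 -0.2] j [-0.09 -0.16 -0.41  1.32  0.   -0.22]
rot [-0.    -0.001  0.   ] or [-0.000e+00  3.141e+00 -1.000e-03] then slide [ 2.3 71.7  1.1] before-rot slide [ 2.3 71.7  1.1]
```

View pics/i.png

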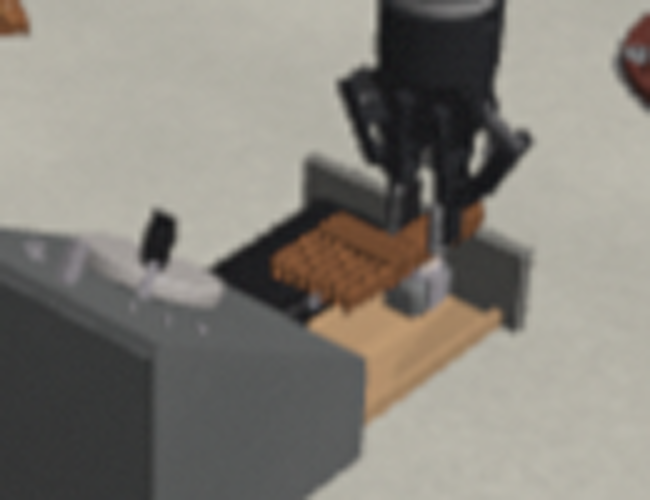

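The comb hangs with its head to the back, over the +y side, above the watch cushion. I lower it step by step.

Request:
carry_out:
  increments:
    - {"angular":[0,0,0],"slide":[1.5,15,1],"claw":0.1}
    - {"angular":[0,0,0],"slide":[0,20,0],"claw":0.1}
    - {"angular":[0,0,0],"slide":[0,14,0],"claw":0.1}
    - {"angular":[0,0,0],"slide":[0,10,0],"claw":0.1}
    - {"angular":[0,0,0],"slide":[0,5,0],"claw":0.1}
    - {"angular":[0,0,0],"slide":[0,3,0],"claw":0.1}
    - {"angular":[0,0,0],"slide":[0,0,0],"claw":0.1}
    - {"angular":[0,0,0],"slide":[0,0,0],"claw":0.1}

```text
time: 17.8
position: [0.4991, 0.0853, 0.0462]
tcp_rot: [0.467, 0.531, -0.531, -0.467]
contact_force: [0.7, -0.8, -0.8]
finger_gap: 0.0201
```

```bash
python3 - <<'E'
from h import *
plan(.4986,.0855,.041,1.699)
E
```

```text
t 17.8 pos [0.4991 0.0853 0.0462] gap 0.0201 F [ 0.7 -0.8 -0.8] j [-0.09 -0.12 -0.5   1.19  0.   -0.22]
rot [ 0.001  0.    -0.   ] or [-0.000e+00 -3.142e+00 -1.000e-03] then slide [0.3 5.2 0.5] before-rot slide [0.3 5.2 0.5]
```

Request:
carry_out:
  increments:
    - {"angular":[0,0,0],"slide":[0,2,0],"claw":0.1}
    - {"angular":[0,0,0],"slide":[0,2,0],"claw":0.1}
    - {"angular":[0,0,0],"slide":[0,1,0],"claw":0.1}
    - {"angular":[0,0,0],"slide":[0,0,0],"claw":0.1}
    - {"angular":[0,0,0],"slide":[0,0,0],"claw":0.1}

```text
time: 18.42
position: [0.4989, 0.0853, 0.0409]
tcp_rot: [0.467, 0.531, -0.531, -0.467]
contact_force: [-1.0, 1.0, 1.4]
finger_gap: 0.0201
```

Request:
carry_out:
  increments:
    - {"angular":[0,0,0],"slide":[0,0,0],"claw":0.27}
    - {"angular":[0,0,0],"slide":[0,0,0],"claw":0.33}
    - {"angular":[0,0,0],"slide":[0,0,0],"claw":0.4}
    - {"angular":[0,0,0],"slide":[0,0,0],"claw":0.4}
    - {"angular":[0,0,0],"slide":[0,-8,0],"claw":0.4}
    - {"angular":[0,0,0],"slide":[0,-20,0],"claw":0.4}
    - {"angular":[0,0,0],"slide":[0,-40,0],"claw":0.4}
    - {"angular":[0,0,0],"slide":[0,-40,0],"claw":0.4}
    - {"angular":[0,0,0],"slide":[40,0,0],"claw":0.2}
    - {"angular":[0,0,0],"slide":[40,0,0],"claw":0}
    - {"angular":[0,0,0],"slide":[40,0,0],"claw":0}
    - {"angular":[0,0,0],"slide":[40,0,0],"claw":0}

```text
time: 19.92
position: [0.4782, 0.2453, 0.1496]
tcp_rot: [0.467, 0.531, -0.531, -0.467]
contact_force: [0.2, 0.6, 0.4]
finger_gap: 0.0001
```

```bash
python3 - <<'E'
from fit import *
im,D=imaging.camera("top"); C=cloud("top",D)
th=.128; o=np.array([.5237,.0313]); q=C[...,:2]-o; X=q[...,0]*np.cos(th)+q[...,1]*np.sin(th); Y=-q[...,0]*np.sin(th)+q[...,1]*np.cos(th)
f=im.astype(float); hsv=cv2.cvtColor(im,cv2.COLOR_BGR2HSV)
m=(hsv[...,1]>60)&(im[...,2]<150)&(abs(X)<.08)&(Y>0)&(Y<.075)
print("brown",m.sum(),"z",np.percentile(C[...,2][m],[10,50,90]).round(4), "X",np.percentile(X[m],[1,99]),"Y",np.percentile(Y[m],[1,99]))
c,s=np.cos(th),np.sin(th); x0=[o[0]-.037*s,o[1]+.037*c,th]
print("comb",x0,fitpoly(COMB,m,.032,x0))
m=(im.max(2)<70)&(abs(X)<.09)&(Y>-.08)&(Y<.01); print("case X",np.percentile(X[m],[1,99]),"Y",np.percentile(Y[m],[1,99]))
g=(hsv[...,1]>60)&(im[...,2]>150)&(abs(X)<.1)&(abs(Y)<.1); print("wood X",np.percentile(X[g],[1,99]),"Y",np.percentile(Y[g],[1,99]))
k=cv2.resize(im[185:275,230:330],None,fx=6,fy=6,interpolation=2); cv2.imwrite("pics/j.png",k)
plan(.40,.05,.2,1.699)
E
```

```text
brown 544 z [0.0115 0.0289 0.0349] X [-0.07977952  0.06656058] Y [0.00448976 0.07274509]
comb [np.float64(0.5189769218472126), np.float64(0.06799730961205006), 0.128] (array([0.5151, 0.0682, 0.1002]), np.float64(0.819))
case X [-0.06768584  0.06749679] Y [-0.06225746 -0.01039634]
wood X [-0.07709937  0.08285515] Y [-0.07708851  0.07969684]
t 19.98 pos [0.4773 0.2489 0.1496] gap 0.0002 F [-3.3  4.2 -0.5] j [ 0.24 -0.08 -0.27  1.38  0.    0.11]
rot [0.001 0.002 0.002] or [ 3.000e-03 -3.139e+00 -2.000e-03] then slide [-187.4  -50.4  102.1] before-rot slide [-187.   -51.   102.4]
```

View pics/j.png

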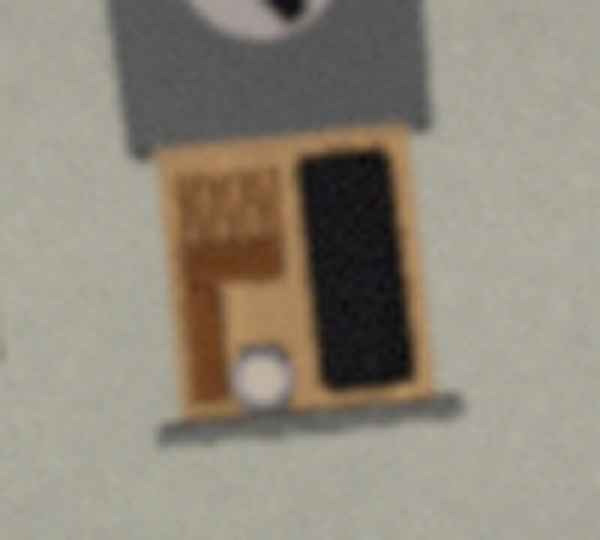

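Case and comb both lie flat in the drawer. The case is centred near (0, -36) mm in the drawer frame. The comb's handle lies between the cushion and the lip, with its head at the back. Next I go in front of the panel with the fingers shut.

```bash
python3 -c "
from h import *
plan(.3968,.0149,.058,1.699)"
```

```text
t 19.98 pos [0.4773 0.2489 0.1496] gap 0.0002 F [-3.3  4.2 -0.5] j [ 0.24 -0.08 -0.27  1.38  0.    0.11]
rot [0.001 0.002 0.002] or [ 3.000e-03 -3.139e+00 -2.000e-03] then slide [-221.8   91.6  109.8] before-rot slide [-221.7   91.   110.3]
```

Request:
carry_out:
  increments:
    - {"angular":[0,0,0],"slide":[-10,0,25],"claw":0}
    - {"angular":[0,0,0],"slide":[-30,0,30],"claw":0}
    - {"angular":[0,0,0],"slide":[-40,0,30],"claw":0}
    - {"angular":[0,0,0],"slide":[-40,0,20],"claw":0}
    - {"angular":[0,0,0],"slide":[-40,0,5],"claw":0}
    - {"angular":[0,0,0],"slide":[-40,0,0],"claw":0}
    - {"angular":[0,0,0],"slide":[-30,0,0],"claw":0}
    - {"angular":[0,0,0],"slide":[0,0,0],"claw":0}
    - {"angular":[0,0,0],"slide":[0,0,0],"claw":0}

```text
time: 21.1
position: [0.3986, 0.0022, 0.1491]
tcp_rot: [0.467, 0.531, -0.531, -0.467]
contact_force: [-0.4, 0.1, -0.5]
finger_gap: -0.0001
```

```bash
python3 -c "
from h import *
plan(.3968,.0149,.058,1.699)"
```

```text
t 21.1 pos [0.3986 0.0022 0.1491] gap -0.0001 F [-0.4  0.1 -0.5] j [-0.33 -0.55 -0.65  1.47  0.   -0.45]
rot [ 0. -0.  0.] or [-0.     3.141  0.   ] then slide [12.9 91.1  0.2] before-rot slide [12.8 91.1  0.2]
```

Request:
carry_out:
  increments:
    - {"angular":[0,0,0],"slide":[7,20,2],"claw":0}
    - {"angular":[0,0,0],"slide":[6,30,0],"claw":0}
    - {"angular":[0,0,0],"slide":[0,25,0],"claw":0}
    - {"angular":[0,0,0],"slide":[0,16,0],"claw":0}
    - {"angular":[0,0,0],"slide":[0,0,0],"claw":0}
    - {"angular":[0,0,0],"slide":[0,0,0],"claw":0}

```text
time: 21.85
position: [0.3956, 0.0145, 0.0588]
tcp_rot: [0.467, 0.531, -0.531, -0.467]
contact_force: [0.6, 0.4, -0.2]
finger_gap: 0.0002
```

```bash
python3 -c "
from h import *
plan(.3968,.0149,.058,1.699)"
```

```text
t 21.85 pos [0.3956 0.0145 0.0588] gap 0.0002 F [ 0.6  0.4 -0.2] j [-0.3  -0.52 -0.8   1.29  0.   -0.43]
rot [ 0.001  0.    -0.   ] or [-1.000e-03 -3.141e+00 -2.000e-03] then slide [ 0.3  0.8 -1.3] before-rot slide [ 0.3  0.8 -1.3]
```

Request:
carry_out:
  increments:
    - {"angular":[0,0,0],"slide":[0,0,-12],"claw":0}
    - {"angular":[0,0,0],"slide":[0,0,-7],"claw":0}
    - {"angular":[0,0,0],"slide":[0,0,-4],"claw":0}
    - {"angular":[0,0,0],"slide":[0,0,-4],"claw":0}
    - {"angular":[0,0,0],"slide":[0,0,-4],"claw":0}
    - {"angular":[0,0,0],"slide":[0,0,-5],"claw":0}
    - {"angular":[0,0,0],"slide":[0,0,-6],"claw":0}
    - {"angular":[0,0,0],"slide":[0,0,-7],"claw":0}
    - {"angular":[0,0,0],"slide":[0,0,-8],"claw":0}
    - {"angular":[0,0,0],"slide":[0,0,-8],"claw":0}
    - {"angular":[0,0,0],"slide":[0,0,-8],"claw":0}
    - {"angular":[0,0,0],"slide":[0,0,-8],"claw":0}

```text
time: 23.35
position: [0.4759, 0.0249, 0.0577]
tcp_rot: [0.467, 0.531, -0.531, -0.467]
contact_force: [-1.2, 0.1, 2.0]
finger_gap: 0.0001
```

Request:
carry_out:
  increments:
    - {"angular":[0,0,0],"slide":[0,0,-8],"claw":0}
    - {"angular":[0,0,0],"slide":[0,0,-8],"claw":0}
    - {"angular":[0,0,0],"slide":[0,0,-8],"claw":0}
    - {"angular":[0,0,0],"slide":[0,0,-8],"claw":0}
    - {"angular":[0,0,0],"slide":[0,0,-8],"claw":0}
    - {"angular":[0,0,0],"slide":[0,0,-8],"claw":0}
    - {"angular":[0,0,0],"slide":[0,0,-8],"claw":0}
    - {"angular":[0,0,0],"slide":[0,0,-8],"claw":0}
    - {"angular":[0,0,0],"slide":[0,0,-8],"claw":0}
    - {"angular":[0,0,0],"slide":[0,0,-8],"claw":0}

```text
time: 24.6
position: [0.5552, 0.0351, 0.0578]
tcp_rot: [0.467, 0.531, -0.531, -0.467]
contact_force: [-0.9, 1.6, 0.3]
finger_gap: 0.0003
```

```bash
python3 -c "
from h import *
p=np.array([.3968+.190*.9918,.0149+.19*.1277])
plan(*p,.058,1.699)"
```

```text
t 24.6 pos [0.5552 0.0351 0.0578] gap 0.0003 F [-0.9  1.6  0.3] j [-0.17  0.03 -0.33  1.21  0.   -0.3 ]
rot [ 0. -0.  0.] or [-0.     3.142  0.   ] then slide [  0.2  -0.2 -30.3] before-rot slide [  0.2  -0.2 -30.3]
```

Request:
carry_out:
  increments:
    - {"angular":[0,0,0],"slide":[0,0,-6],"claw":0}
    - {"angular":[0,0,0],"slide":[0,0,-5],"claw":0}
    - {"angular":[0,0,0],"slide":[0,0,-4],"claw":0}
    - {"angular":[0,0,0],"slide":[0,0,-4],"claw":0}
    - {"angular":[0,0,0],"slide":[0,0,-3],"claw":0}
    - {"angular":[0,0,0],"slide":[0,0,-2],"claw":0}
    - {"angular":[0,0,0],"slide":[0,0,-2],"claw":0}
    - {"angular":[0,0,0],"slide":[0,0,0],"claw":0}

```text
time: 25.6
position: [0.5808, 0.0383, 0.0579]
tcp_rot: [0.467, 0.531, -0.531, -0.467]
contact_force: [-0.5, -0.7, 0.1]
finger_gap: 0.0001
```

Request:
carry_out:
  increments:
    - {"angular":[0,0,0],"slide":[0,0,-2],"claw":0}
    - {"angular":[0,0,0],"slide":[0,0,-2],"claw":0}
    - {"angular":[0,0,0],"slide":[0,0,0],"claw":0}

```text
time: 25.98
position: [0.5829, 0.0386, 0.0579]
tcp_rot: [-0.466, -0.53, 0.532, 0.468]
contact_force: [-12.4, -2.1, 7.2]
finger_gap: 0.0004
```

Request:
carry_out:
  increments:
    - {"angular":[0,0,0],"slide":[0,0,10],"claw":0}
    - {"angular":[0,0,0],"slide":[0,0,30],"claw":0}
    - {"angular":[0,0,0],"slide":[0,-30,40],"claw":0}
    - {"angular":[0,0,0],"slide":[0,-40,40],"claw":0}
    - {"angular":[0,0,0],"slide":[0,-40,20],"claw":0}
    - {"angular":[0,0,0],"slide":[0,-40,0],"claw":0}
    - {"angular":[0,0,0],"slide":[0,-40,0],"claw":0}
    - {"angular":[0,0,0],"slide":[0,0,0],"claw":0}

```text
time: 26.98
position: [0.447, 0.0206, 0.2511]
tcp_rot: [0.469, 0.532, -0.53, -0.465]
contact_force: [-0.8, 0.3, -0.6]
finger_gap: 0.0
```

```bash
python3 - <<'E'
from h import *
plan(.45,.02,.25,1.699)
im,D=imaging.camera("top"); C=cloud("top",D); cv2.imwrite("pics/t3.png",im)
th=.128;o=np.array([.700,.0534]); q=C[...,:2]-o; X=q[...,0]*np.cos(th)+q[...,1]*np.sin(th); Y=-q[...,0]*np.sin(th)+q[...,1]*np.cos(th); Z=C[...,2]
for y in(-.07,-.04,0,.04,.07):
    k=(abs(Y-y)<.008)&(X>-.15)&(X<-.06)&(Z<.12); i=np.argsort(X[k]); print(y,[(round(a*1000),round(b*1000)) for a,b in zip(X[k][i],Z[k][i])][::4])
print([ (r["p"],r["centre"]) for r in models.pinpoint("top","drawer_front")][:2])
a=cv2.resize(im[145:245,225:325],None,fx=4,fy=4,interpolation=2)
s,_=imaging.camera("scene"); b=cv2.resize(s[190:290,230:330],None,fx=4,fy=4,interpolation=2); cv2.imwrite("pics/k.png",np.hstack([a,b]))
E
```

```text
t 26.98 pos [0.447  0.0206 0.2511] gap 0.0 F [-0.8  0.3 -0.6] j [-0.25 -0.37 -0.34  1.6   0.   -0.38]
rot [ 0.006 -0.    -0.002] or [3.000e-03 3.142e+00 9.000e-03] then slide [-1.   1.1 -2.9] before-rot slide [-1.   1.1 -2.9]
-0.07 [(-150, 0), (-148, 2), (-145, 0), (-141, 0), (-138, 0), (-134, -2), (-130, 1), (-126, 0), (-123, 4), (-119, 5), (-115, -1), (-112, -3), (-109, 3), (-107, 36), (-107, 38), (-105, 67), (-101, 69), (-98, 65), (-95, 77), (-92, 70), (-90, 15), (-88, 76), (-85, 81), (-82, 80), (-78, 85), (-75, 84), (-72, 84), (-68, 92), (-65, 95), (-62, 97)]
-0.04 [(-150, 0), (-147, 6), (-143, -2), (-139, 1), (-135, 1), (-132, 1), (-128, -5), (-124, 1), (-120, -2), (-117, 3), (-115, -2), (-112, -5), (-109, 5), (-107, 44), (-107, 15), (-105, 67), (-102, 65), (-99, 67), (-95, 76), (-92, 76), (-89, 81), (-85, 77), (-82, 79), (-79, 85), (-76, 86), (-73, 94), (-71, 89), (-68, 92), (-65, 92), (-62, 92)]
0 [(-150, -6), (-146, 1), (-143, -1), (-139, -2), (-138, 3), (-134, 1), (-131, 2), (-127, -1), (-123, -3), (-120, 2), (-116, -1), (-112, -2), (-109, 62), (-108, 58), (-107, 74), (-105,
[... 183 characters left out ...]
, 4), (-142, -3), (-138, 1), (-135, 0), (-131, -1), (-130, 4), (-126, -3), (-123, -2), (-119, 3), (-115, 2), (-112, 1), (-108, 7), (-107, 63), (-107, 0), (-104, 63), (-101, 75), (-97, 66), (-94, 76), (-91, 76), (-88, 80), (-85, 81), (-83, 74), (-80, 85), (-78, 88), (-74, 88), (-71, 88), (-67, 93), (-64, 97), (-61, 94), (-60, 98)]
0.07 [(-150, -3), (-146, -1), (-143, 6), (-139, -1), (-135, 2), (-131, 3), (-127, -4), (-124, 0), (-122, -5), (-119, 0), (-116, 4), (-112, 0), (-108, 0), (-107, 43), (-106, 65), (-102, 69), (-99, 72), (-97, 68), (-92, 76), (-91, 14), (-88, 79), (-85, 75), (-82, 81), (-78, 82), (-75, 84), (-74, 85), (-71, 94), (-68, 89), (-65, 89), (-61, 94)]
[(0.65, [273.7, 211.9])]
```

View pics/k.png

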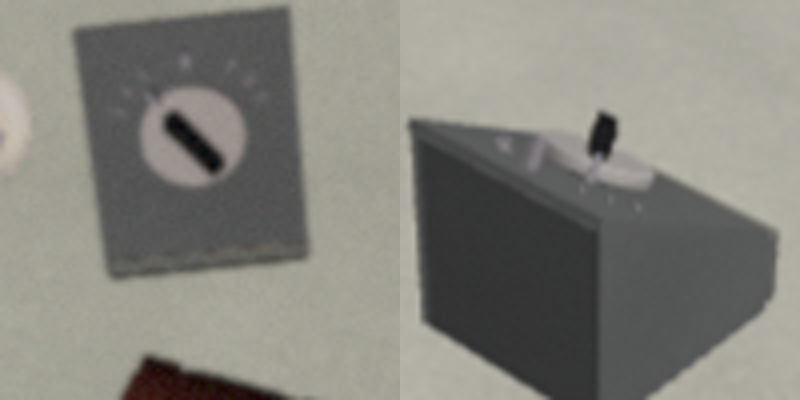

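The drawer looks shut. The panel's outer face is about 107 mm ahead of the box centre, where about 107.5 mm would be expected, and a narrow gap shows at pixel row ~208. Since this step is critical, I press once more, lower down, to confirm the stop.

Request:
carry_out:
  increments:
    - {"angular":[0,0,0],"slide":[0,45,0],"claw":0}
    - {"angular":[0,0,0],"slide":[0,50,0],"claw":0}
    - {"angular":[0,0,0],"slide":[0,50,0],"claw":0}
    - {"angular":[0,0,0],"slide":[0,40,-25],"claw":0}
    - {"angular":[0,0,0],"slide":[0,20,-40],"claw":0}
    - {"angular":[0,0,0],"slide":[0,0,-35],"claw":0}
    - {"angular":[0,0,0],"slide":[0,0,-15],"claw":0}
    - {"angular":[0,0,0],"slide":[0,0,0],"claw":0}

```text
time: 28.12
position: [0.559, 0.0359, 0.0412]
tcp_rot: [-0.466, -0.531, 0.531, 0.468]
contact_force: [-0.1, 0.2, 0.5]
finger_gap: 0.0
```

```bash
python3 -c "
from h import *
plan(.583,.0386,.045,1.699)"
```

```text
t 28.12 pos [0.559  0.0359 0.0412] gap 0.0 F [-0.1  0.2  0.5] j [-0.17  0.06 -0.33  1.18  0.   -0.3 ]
rot [-0.002  0.     0.001] or [ 1.000e-03 -3.141e+00  3.000e-03] then slide [ -0.4  -3.8 -24.1] before-rot slide [ -0.4  -3.8 -24.1]
```

Request:
carry_out:
  increments:
    - {"angular":[0,0,0],"slide":[0,-6,-12],"claw":0}
    - {"angular":[0,0,0],"slide":[0,0,-8],"claw":0}
    - {"angular":[0,0,0],"slide":[0,0,-3],"claw":0}
    - {"angular":[0,0,0],"slide":[0,0,-2],"claw":0}
    - {"angular":[0,0,0],"slide":[0,0,-2],"claw":0}
    - {"angular":[0,0,0],"slide":[0,0,0],"claw":0}

```text
time: 28.88
position: [0.5829, 0.0387, 0.0484]
tcp_rot: [-0.465, -0.529, 0.533, 0.469]
contact_force: [-18.2, -3.5, 13.4]
finger_gap: 0.0003
```

The stop lies at the same place at both push heights (x 0.5829). So it was the drawer against its stop, not the gripper against the slope: the drawer is shut. Next I measure the wheel while backing off.

Request:
carry_out:
  increments:
    - {"angular":[0,0,0],"slide":[0,0,12],"claw":0}
    - {"angular":[0,0,0],"slide":[0,-20,35],"claw":0.2}
    - {"angular":[0,0,0],"slide":[0,-50,40],"claw":0.5}
    - {"angular":[0,0,0],"slide":[0,-50,40],"claw":0.5}
    - {"angular":[0,0,0],"slide":[0,-50,10],"claw":0.5}
    - {"angular":[0,0,0],"slide":[0,-50,0],"claw":0.5}
    - {"angular":[0,0,0],"slide":[0,0,0],"claw":0.5}

```text
time: 29.75
position: [0.4537, 0.0214, 0.2703]
tcp_rot: [0.469, 0.532, -0.53, -0.465]
contact_force: [-0.0, 0.2, -1.1]
finger_gap: 0.0424
```

```bash
cat > wheel.py <<'E'
from h import *
th=.128; o=np.array([.700,.0534,0]); c,s=np.cos(th),np.sin(th); RS=np.array([[c,-s,0],[s,c,0],[0,0,1]])
u=np.array([np.cos(np.pi/6),0,.5]); n=np.array([-.5,0,np.cos(np.pi/6)])
def onplane(cam_,px,h):  # slope coordinates (upslope from front edge, y) of pixel at height h over slope
    O,d=ray(cam_,px); O=RS.T@(O-o); d=RS.T@d; p0=np.array([-.0925,0,.075])+n*h; k=((p0-O)@n)/(d@n); P=O+k*d; return np.array([(P-p0)@u,P[1]])
def world(a,y,h): return o+RS@(np.array([-.0925,0,.075])+u*a+np.array([0,y,0])+n*h)
E
cat > meas.py <<'E'
from wheel import *
im,D=imaging.camera("top"); f=im.astype(float)
b=np.zeros((420,560),bool); b[160:200,250:300]=im[160:200,250:300].max(2)<60
nn,l,st,ce=cv2.connectedComponentsWithStats(b.astype(np.uint8)); k=1+st[1:,4].argmax(); P=np.array([onplane("top",(x,y),.042) for y,x in np.argwhere(l==k)])
bc=P.mean(0); w,V=np.linalg.eigh(np.cov(P.T)); v=V[:,1]*np.sign(V[0,1]); print("bar",len(P),bc,"angle",np.arctan2(v[1],v[0]))
d=np.zeros_like(b); d[155:205,245:305]=im[155:205,245:305].min(2)>130
nn,l,st,ce=cv2.connectedComponentsWithStats(d.astype(np.uint8)); 
for k in range(1,nn):
    if 100<st[k,4]<1200: Q=np.array([onplane("top",(x,y),.018) for y,x in np.argwhere(l==k)]); print("disc",st[k],cv2.minEnclosingCircle(Q.astype(np.float32)))
for lab,h in(("wheel_grip",.03),("pointer",.024),("mark",.024)):
    for r in models.pinpoint("top",lab)[:1]: print(lab,round(r["p"],2),r["centre"],onplane("top",r["centre"],h))
E
python3 meas.py; python3 -c "
from h import *
plan(.53,.03,.26,1.699)"
```

```text
bar 71 [0.1156899  0.00159098] angle 0.6253766891594996
disc [299 155   6  50 218] ((0.09611866623163223, -0.09487808495759964), 0.09004522860050201)
disc [261 168  24  23 291] ((0.11285801231861115, 0.0022396452259272337), 0.042585521936416626)
wheel_grip 0.93 [275.1, 178.6] [ 0.11667701 -0.00613204]
pointer 0.83 [262.7, 166.6] [0.16127815 0.03053463]
mark 0.63 [266.6, 157.2] [0.19217276 0.01413223]
t 29.95 pos [0.4519 0.022  0.2649] gap 0.043 F [-0.1 -0.3  0.3] j [-0.24 -0.34 -0.29  1.62  0.   -0.37]
rot [-0.002  0.     0.001] or [ 1.000e-03 -3.142e+00  3.000e-03] then slide [ -2.    4.9 -78.5] before-rot slide [ -2.    4.8 -78.5]
```

```bash
cat >> wheel.py <<'E'
def wplan(w,a,y,h):
    st=arm.get_state(); M=R.from_quat(st["tcp_rot"]).as_matrix(); x=RS@(-np.sin(w)*u+np.cos(w)*np.array([0,1,0])); yy=RS@(-n); T=np.c_[x,yy,np.cross(x,yy)]
    d=(world(a,y,h)-st["position"])*1000
    print("t",round(st["time"],2),"pos",st["position"].round(4),"F",st["contact_force"].round(1),"gap",st["finger_gap"].round(4),"j",st["joint_positions"].round(2))
    print("target",world(a,y,h).round(4),"rot",R.from_matrix(M.T@T).as_rotvec().round(4),"slide after",(T.T@d).round(1),"before",(M.T@d).round(1))
E
python3 -c "
from wheel import *
wplan(.625,.1148,.0018,.11)"
```

```text
Traceback (most recent call last):
  File "wheel.py", line 10, in wplan
    print("t",round(st["time"],2),"pos",st["position"].round(4),"F",st["contact_force"].round(1),"gap",st["finger_gap"].round(4),"j",st["joint_positions"].round(2))
                                                                                                       ^^^^^^^^^^^^^^^^^^^^^^
AttributeError: 'float' object has no attribute 'round'
```

Request:
carry_out:
  increments:
    - {"angular":[0,0,0],"slide":[0,-5,-30],"claw":0.5}
    - {"angular":[0,0,0],"slide":[0,-5,-40],"claw":0.5}
    - {"angular":[0,0,0],"slide":[0,-5,-40],"claw":0.5}
    - {"angular":[0,0,0],"slide":[0,0,0],"claw":0.5}

```text
time: 30.45
position: [0.5624, 0.0362, 0.2781]
tcp_rot: [-0.465, -0.53, 0.532, 0.468]
contact_force: [0.8, 0.5, 0.4]
finger_gap: 0.043
```

```bash
python3 -c "
from wheel import *
wplan(.625,.1148,.0018,.11)"
```

```text
Traceback (most recent call last):
  File "wheel.py", line 10, in wplan
    print("t",round(st["time"],2),"pos",st["position"].round(4),"F",st["contact_force"].round(1),"gap",st["finger_gap"].round(4),"j",st["joint_positions"].round(2))
                                                                                                       ^^^^^^^^^^^^^^^^^^^^^^
AttributeError: 'float' object has no attribute 'round'
```

```bash
sed -i 's/st\["finger_gap"\].round(4)/round(st["finger_gap"],4)/' wheel.py; python3 -c "
from wheel import *
wplan(.625,.1148,.0018,.11)"
```

```text
t 30.45 pos [0.5624 0.0362 0.2781] F [0.8 0.5 0.4] gap 0.043 j [-0.17  0.01  0.05  1.62  0.   -0.3 ]
target [0.6521 0.049  0.2277] rot [-0.5101 -0.61    0.1666] slide after [-30.1  89.  -43.9] before [  1.2  50.1 -90.8]
```

Request:
carry_out:
  increments:
    - {"angular":[-0.085,-0.1017,0.0278],"slide":[0,0,0],"claw":0.5}
    - {"angular":[-0.085,-0.1017,0.0278],"slide":[0,0,0],"claw":0.5}
    - {"angular":[-0.085,-0.1017,0.0278],"slide":[0,0,0],"claw":0.5}
    - {"angular":[-0.085,-0.1017,0.0278],"slide":[0,0,0],"claw":0.5}
    - {"angular":[-0.085,-0.1017,0.0278],"slide":[0,0,0],"claw":0.5}
    - {"angular":[-0.085,-0.1017,0.0278],"slide":[0,0,0],"claw":0.5}
    - {"angular":[0,0,0],"slide":[-15,20,-22],"claw":0.5}
    - {"angular":[0,0,0],"slide":[-15,20,-22],"claw":0.5}
    - {"angular":[0,0,0],"slide":[0,0,0],"claw":0.5}
    - {"angular":[0,0,0],"slide":[0,0,0],"claw":0.5}

```text
time: 31.7
position: [0.6259, 0.0458, 0.2725]
tcp_rot: [0.43, 0.72, -0.533, -0.113]
contact_force: [1.1, -0.3, 0.5]
finger_gap: 0.0426
```

```bash
python3 -c "
from wheel import *
wplan(.625,.1148,.0018,.042)
a,_=imaging.camera('scene'); b,_=imaging.camera('top'); cv2.imwrite('pics/l.png',np.hstack([cv2.resize(a[155:255,225:325],None,fx=4,fy=4,interpolation=2),cv2.resize(b[140:240,225:325],None,fx=4,fy=4,interpolation=2)]))"
```

```text
t 31.7 pos [0.6259 0.0458 0.2725] F [ 1.1 -0.3  0.5] gap 0.0426 j [-0.21 -0.46 -0.47  1.06  0.17 -0.92]
target [0.6858 0.0534 0.1688] rot [ 0.0015  0.0005 -0.0025] slide after [ -0.3 120.   -0.2] before [ -0. 120.  -0.]
```

View pics/l.png

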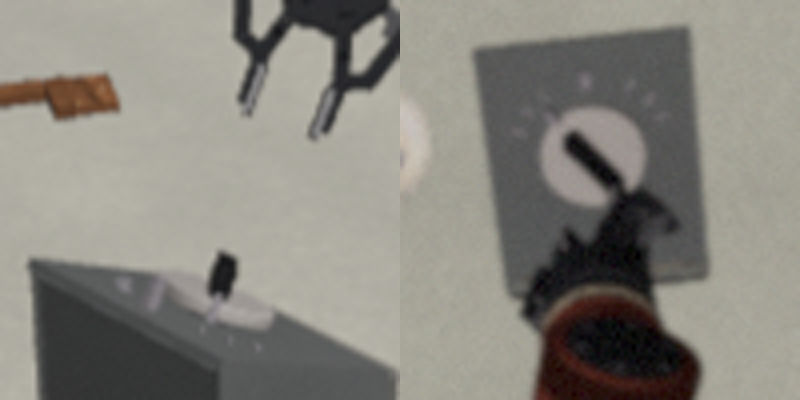

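The tool is square to the slope and in line with the bar. I go in along the tool axis.

Request:
carry_out:
  increments:
    - {"angular":[0,0,0],"slide":[0,30,0],"claw":0.5}
    - {"angular":[0,0,0],"slide":[0,30,0],"claw":0.5}
    - {"angular":[0,0,0],"slide":[0,20,0],"claw":0.5}
    - {"angular":[0,0,0],"slide":[0,15,0],"claw":0.5}
    - {"angular":[0,0,0],"slide":[0,10,0],"claw":0.5}
    - {"angular":[0,0,0],"slide":[0,8,0],"claw":0.5}
    - {"angular":[0,0,0],"slide":[0,5,0],"claw":0.5}
    - {"angular":[0,0,0],"slide":[0,0,0],"claw":0.5}

```text
time: 32.8
position: [0.686, 0.0531, 0.1717]
tcp_rot: [0.43, 0.72, -0.533, -0.113]
contact_force: [0.5, -0.2, 0.6]
finger_gap: 0.0428
```

```bash
python3 -c "
from wheel import *
wplan(.625,.1148,.0018,.042)"
```

```text
t 32.8 pos [0.686  0.0531 0.1717] F [ 0.5 -0.2  0.6] gap 0.0428 j [-0.18 -0.25 -0.49  0.83  0.15 -0.89]
target [0.6858 0.0534 0.1688] rot [ 0.0026  0.0006 -0.0038] slide after [1.2 2.4 1.1] before [1.2 2.4 1.1]
```

Request:
carry_out:
  increments:
    - {"angular":[0,0,0],"slide":[0,0,0],"claw":0.05}
    - {"angular":[0,0,0],"slide":[0,0,0],"claw":0.05}
    - {"angular":[0,0,0],"slide":[0,0,0],"claw":0.05}
    - {"angular":[0,0,0],"slide":[0,0,0],"claw":0.05}
    - {"angular":[0,0,0],"slide":[0,0,0],"claw":0.05}

```text
time: 33.42
position: [0.6856, 0.0538, 0.1724]
tcp_rot: [0.43, 0.721, -0.532, -0.112]
contact_force: [-6.3, 3.0, 5.1]
finger_gap: 0.0147
```

```bash
python3 -c "
from wheel import *
wplan(0,.1148,.0018,.042); print(arm.get_state()['torque'])"
```

```text
t 33.42 pos [0.6856 0.0538 0.1724] F [-6.3  3.   5.1] gap 0.0147 j [-0.17 -0.25 -0.49  0.83  0.15 -0.89]
target [0.6858 0.0534 0.1688] rot [ 0.0042  0.6259 -0.0018] slide after [-0.4  3.2  1.7] before [0.7 3.2 1.6]
[0.54074137 1.32149987 0.35672316]
```

Gripped at about 15 mm. Next I turn the wheel by +0.626 rad about the tool axis.

Request:
carry_out:
  increments:
    - {"angular":[0,0.05,0],"slide":[0,0,0],"claw":0.05}
    - {"angular":[0,0.08,0],"slide":[0,0,0],"claw":0.05}
    - {"angular":[0,0.09,0],"slide":[0,0,0],"claw":0.05}
    - {"angular":[0,0.09,0],"slide":[0,0,0],"claw":0.05}
    - {"angular":[0,0.09,0],"slide":[0,0,0],"claw":0.05}
    - {"angular":[0,0.09,0],"slide":[0,0,0],"claw":0.05}
    - {"angular":[0,0.08,0],"slide":[0,0,0],"claw":0.05}
    - {"angular":[0,0.056,0],"slide":[0,0,0],"claw":0.05}
    - {"angular":[0,0,0],"slide":[0,0,0],"claw":0.05}
    - {"angular":[0,0,0],"slide":[0,0,0],"claw":0.05}

```text
time: 34.67
position: [0.6865, 0.0518, 0.1728]
tcp_rot: [0.575, 0.65, -0.374, -0.328]
contact_force: [0.1, -6.2, 0.8]
finger_gap: 0.0145
```

```bash
python3 -c "
from wheel import *
wplan(0,.1148,.0018,.042)"
```

```text
t 34.67 pos [0.6865 0.0518 0.1728] F [ 0.1 -6.2  0.8] gap 0.0145 j [-0.18 -0.25 -0.49  0.83  0.15 -0.26]
target [0.6858 0.0534 0.1688] rot [ 0.0057 -0.0011 -0.0046] slide after [1.7 3.2 2.4] before [1.7 3.2 2.4]
```

Release, retreat along the tool axis, and measure the wheel.

Request:
carry_out:
  increments:
    - {"angular":[0,0,0],"slide":[0,0,0],"claw":0.3}
    - {"angular":[0,0,0],"slide":[0,0,0],"claw":0.5}
    - {"angular":[0,0,0],"slide":[0,0,0],"claw":0.5}
    - {"angular":[0,0,0],"slide":[0,-15,0],"claw":0.5}
    - {"angular":[0,0,0],"slide":[0,-30,0],"claw":0.5}
    - {"angular":[0,0,0],"slide":[0,-35,0],"claw":0.5}
    - {"angular":[0,0,0],"slide":[0,-35,0],"claw":0.5}
    - {"angular":[0,0,0],"slide":[0,0,40],"claw":0.5}
    - {"angular":[0,0,0],"slide":[0,0,40],"claw":0.5}
    - {"angular":[0,0,0],"slide":[0,0,0],"claw":0.5}

```text
time: 35.92
position: [0.5578, 0.0373, 0.2294]
tcp_rot: [0.573, 0.65, -0.374, -0.329]
contact_force: [-1.0, -0.4, 0.7]
finger_gap: 0.0428
```

```bash
python3 meas.py; python3 - <<'E'
from wheel import *
wplan(0,.1148,.0018,.042)
b,_=imaging.camera('top'); cv2.imwrite('pics/m.png',cv2.resize(b[145:225,225:325],None,fx=7,fy=7,interpolation=2))
E
```

```text
bar 54 [0.11526041 0.00120101] angle 0.016435968158848915
disc [298 155   7  50 221] ((0.09629960358142853, -0.09323474764823914), 0.0902801975607872)
disc [261 167  25  23 316] ((0.11300791054964066, 0.0022908358369022608), 0.042451247572898865)
wheel_grip 0.81 [273.1, 178.0] [0.11956167 0.00030775]
pointer 0.67 [270.4, 164.1] [0.16712878 0.00424403]
mark 0.84 [269.5, 162.3] [0.17366907 0.00653992]
t 36.12 pos [0.5609 0.037  0.2326] F [ 0.4  0.1 -0.4] gap 0.0428 j [-0.27 -0.7  -0.7   1.08  0.19 -0.35]
target [0.6858 0.0534 0.1688] rot [ 0.0068  0.0002 -0.0023] slide after [  0.3 118.3 -77.2] before [  0.6 118.8 -76.4]
```

View pics/m.png

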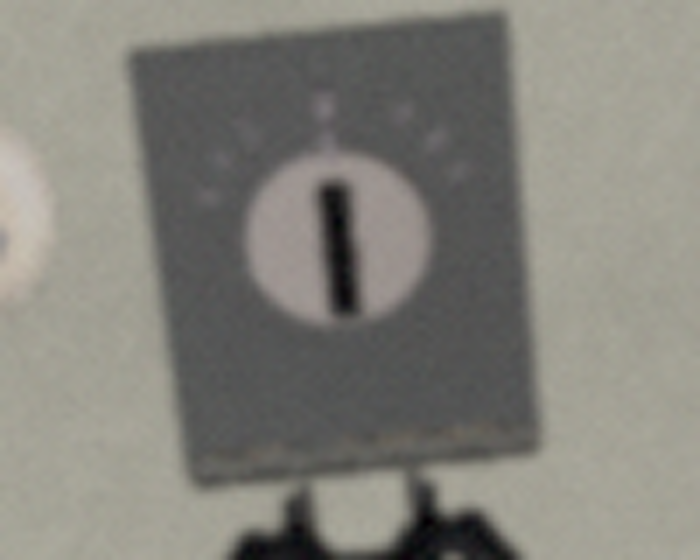

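The bar and pointer (pixel ~(271,165)) are in line with the post (~(271,160)), with the wheel at about 0.02 rad. The drawer is still shut and the gripper is clear. I hand the job in.

```bash
python3 -c "
from h import *
print(arm.finish_job())"
```

```text
the job is handed in; nothing more can be done
None
```

I laid the black case and the left-hand comb flat in the drawer, pushed the drawer shut, turned the lock wheel to the post and let go. The job was handed in at about 36 s of the 72 s allowed; no verdict is reported.

- **Drawer contents:** before shutting, the case was centred near (0, -36) mm in the drawer frame. The comb was on the +y side with its head at the back and its handle between the cushion and the lip. I could not see them again once the drawer was shut.
- **Drawer shut:** the fingers stopped at the same place (x 0.5829 m) at two push heights, under 12 N and 18 N. The panel's face measured about where it should be when shut. A thin gap of about 3 mm still shows above the panel, which fits the box's geometry.
- **Wheel:** the bar's angle measured about 0.02 rad, with the pointer in line with the post.
- **Disagreements:** the network's "mark" point was about 20 mm off in the first wheel measurement, so I relied on the bar and the picture instead. The two cameras differed on the held comb's tilt (0 to 0.08 rad), but it lay flat once released.
- **Bystanders:** the arm never worked near the dish, bottle or clock, but I did not measure their positions again at the end.

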